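# Pack a set of levelling feet in a tin on the taping turntable

### The job

Turn the taping turntable's speed knob fully anticlockwise to its off stop so that it cannot start, then pack the machine's set in the round tin on the platter, close together like a honeycomb: the pot of nuts standing in the very middle and all the levelling feet standing on their pads in a ring round it, each foot right beside another, pads all but touching. When everything is in, put the lid on, fully down over the tin, ready to be taped; leave the knob off, the tin in its place on the platter and the other things alone.

Things in the scene. Friction and masses are not known exactly. Their poses are not given: they have to be found in the camera images.
- platter_top (a point): centre of the top of the round aluminium platter (160 mm across) of the motorised taping turntable: a grey housing 176 x 172 x 34 mm fixed to the bench, platter top 42 mm above the bench with a lip 5 mm high (inner radius 77 mm) round the edge. A black console 104 mm wide reaches out of the housing, to 190 mm from the platter's centre along this frame's -x axis; z is up
- speed_knob (a joint): speed knob on the console, turning about the vertical: 0 = off, its stop fully anticlockwise seen from above; grows clockwise up to 4.71 rad. It turns stiffly (0.04 N m) and stays where it is left
- knob_grip (a point): the point to grip the speed knob: on its axis, 142 mm from the platter's centre along the platter_top frame's -x axis. The black grip is an upright bar 38 long, 13 wide and 26 mm tall on a 43 mm skirt; this point is 3 mm above the middle of the bar's height (bar from 16 mm below it to 10 mm above it). The x axis points along the bar, to the end with the white pointer line; the y axis across it; turns with the knob
- tin_floor (a point): centre of the inside floor of the round tin, the shallow base half of a slip-lid tin, plain tinplate, loose (0.6 kg) within the platter's lip. Inside 130 mm across; the wall is 3 mm thick and its rim 25 mm above this point; outside 136 mm across on a foot bead 148 mm across and 4 mm thick, whose underside is 5 mm below this point; z is up
- lid_knob (a point): centre of the black turned knob, 28 mm across, on top of the tin's lid (half-way up the grip part). The lid is a plain tinplate cap 149 mm across and 68 mm high, 0.18 kg, 144 mm across inside, that slips over the tin's wall (4 mm of clearance all round) until its skirt rests on the tin's foot bead; the knob reaches from 68 to 96 mm above the lower edge of the skirt and this point lies 84 mm above that edge, so with the lid fully down it is 83 mm above tin_floor; z is up
- toolbox_corner (a point): the near left lower corner of the closed green toolbox (fixed, 160 mm high), which reaches from here about 360 mm along +x and 180 mm along -y
- blade_box: bystander: small blue and white card box, 30x75x20 mm, lying among the feet; origin at the centre of its underside
- driver: bystander: blue-handled screwdriver, 29x170x29 mm, lying; origin at the centre of its underside
- staple_box: bystander: small red and white card box, 50x85x30 mm; origin at the centre of its underside
- tape_measure: bystander: yellow tape measure, 38x72x68 mm; origin at the centre of its underside
- foot1_mid (a point): a machine levelling foot (all alike, 4 to 6 of them are there): round black rubber pad 40 mm across and 11 mm thick with a chamfered lower edge, a lock nut 21 mm across up to 19 mm, and an upright steel stud 12 mm across up to 60 mm; 0.09 kg. This point is on its axis, 30 mm above the underside of the pad; z points up the stud
- foot2_mid (a point): another levelling foot, as foot1_mid; may be absent
- foot3_mid (a point): another levelling foot, as foot1_mid; may be absent
- foot4_mid (a point): another levelling foot, as foot1_mid; may be absent
- foot5_mid (a point): another levelling foot, as foot1_mid; may be absent
- foot6_mid (a point): another levelling foot, as foot1_mid; may be absent
- nut_pot_mid (a point): round pot of fixing nuts: white plastic body 40 mm across with a chamfered lower edge, up to 29 mm, and a black ribbed screw cap 35 mm across from 29 to 53 mm; 0.12 kg. This point is on its axis, half-way up, 26.5 mm above its underside; z is up
Mind the look-alikes: they are no part of the job. Leave any purple look-alike of the part that bears foot4_mid alone.

How it is judged (in metres and radians):
On the way, in this order (a step that is already met when the one before it is completed fails the run):
1. the speed knob is turned off, fully anticlockwise to its stop (value of joint speed_knob below 0.09 rad), for 0.2 s.
2. the pot stands in the middle of the tin, every foot stands flat on its floor round it, each beside another, with the knob still off (value of joint speed_knob below 0.09 rad and angle between each of foot1_mid, foot2_mid, foot3_mid, foot4_mid, foot5_mid, foot6_mid, nut_pot_mid's own z axis and vertical below 0.1 rad and z of foot1_mid in the frame of tin_floor between 0.026 and 0.034 m and z of foot2_mid in the frame of tin_floor between 0.026 and 0.034 m and z of foot3_mid in the frame of tin_floor between 0.026 and 0.034 m and z of foot4_mid in the frame of tin_floor between 0.026 and 0.034 m and z of foot5_mid in the frame of tin_floor between 0.026 and 0.034 m and z of foot6_mid in the frame of tin_floor between 0.026 and 0.034 m and horizontal distance between each of foot1_mid, foot2_mid, foot3_mid, foot4_mid, foot5_mid, foot6_mid and tin_floor below 0.048 m and z of nut_pot_mid in the frame of tin_floor between 0.0225 and 0.0305 m and horizontal distance between nut_pot_mid and tin_floor below 0.009 m and (horizontal distance between foot1_mid and foot2_mid below 0.049 m or horizontal distance between foot1_mid and foot3_mid below 0.049 m or horizontal distance between foot1_mid and foot4_mid below 0.049 m or horizontal distance between foot1_mid and foot5_mid below 0.049 m or horizontal distance between foot1_mid and foot6_mid below 0.049 m) and (horizontal distance between foot2_mid and foot1_mid below 0.049 m or horizontal distance between foot2_mid and foot3_mid below 0.049 m or horizontal distance between foot2_mid and foot4_mid below 0.049 m or horizontal distance between foot2_mid and foot5_mid below 0.049 m or horizontal distance between foot2_mid and foot6_mid below 0.049 m) and (horizontal distance between foot3_mid and foot1_mid below 0.049 m or horizontal distance between foot3_mid and foot2_mid below 0.049 m or horizontal distance between foot3_mid and foot4_mid below 0.049 m or horizontal distance between foot3_mid and foot5_mid below 0.049 m or horizontal distance between foot3_mid and foot6_mid below 0.049 m) and (horizontal distance between foot4_mid and foot1_mid below 0.049 m or horizontal distance between foot4_mid and foot2_mid below 0.049 m or horizontal distance between foot4_mid and foot3_mid below 0.049 m or horizontal distance between foot4_mid and foot5_mid below 0.049 m or horizontal distance between foot4_mid and foot6_mid below 0.049 m) and (horizontal distance between foot5_mid and foot1_mid below 0.049 m or horizontal distance between foot5_mid and foot2_mid below 0.049 m or horizontal distance between foot5_mid and foot3_mid below 0.049 m or horizontal distance between foot5_mid and foot4_mid below 0.049 m or horizontal distance between foot5_mid and foot6_mid below 0.049 m) and (horizontal distance between foot6_mid and foot1_mid below 0.049 m or horizontal distance between foot6_mid and foot2_mid below 0.049 m or horizontal distance between foot6_mid and foot3_mid below 0.049 m or horizontal distance between foot6_mid and foot4_mid below 0.049 m or horizontal distance between foot6_mid and foot5_mid below 0.049 m)), for 0.2 s.
At the end, for the whole second after the job is handed in: Knob off within 0.09 rad; tin level, within 8 mm of the platter's centre; pot within 9 mm of the tin's middle; pot and feet upright (0.1 rad) on its floor, each foot with another within 49 mm axis to axis; lid level (0.05 rad), within 7 mm of the tin's axis, down within 4 mm (all of step 2 and angle between each of tin_floor, lid_knob's own z axis and vertical below 0.05 rad and horizontal distance between tin_floor and platter_top below 0.008 m and z of tin_floor in the frame of platter_top below 0.009 m and horizontal distance between lid_knob and tin_floor below 0.007 m and z of lid_knob in the frame of tin_floor below 0.087 m); the robot touches nothing.
It fails at once if a bystander (small boxes, screwdriver, tape measure) is shoved more than 3 cm (distance of any of blade_box, driver, staple_box, tape_measure from where it was at the start of the episode above 0.03 m).
Of foot1, foot2, foot3, foot4, foot5, foot6 only 4 to 6 are there at a start; the rules pass over those that are not, and their reading is None.
At some moment in a run one of foot1, foot2, foot3, foot4, foot5, foot6, lid may be knocked a few centimetres aside while the robot is not near it.
Once in a run the grip may slacken for a moment while it holds something.
It also fails if it takes over 210 s, if anything falls off the work surface, if the arm or the gripper's body presses on something with over 40 N, if the wrist force passes 120 N, or if a joint passes its speed limit or range.

### The arm

A 6-joint arm with a two-finger parallel gripper is mounted at the origin on the work surface; the furniture and walls round the work are solid. World frame = base frame: x ahead of the robot, y to its left, z up, the work surface at z = 0. Lengths are in m, angles in degrees, forces in N, time in s.
With the tool pointing down it reaches from about 0.25 to 0.725 m from the base axis. Payload 9.7 kg.
Tool frame: the origin (TCP) lies at the very end of the fingers, on their centre line; the grasp point (between the pads) lies bot.grasp_offset behind it (bot.grasp_offset is the distance from the TCP to the grasp point, in m); z points along the fingers, y is the line along which they close (so a half turn about z gives the same grasp; the last joint's range is limited). The gripper opens to 85 mm and grips with 20 to 120 N. Pads are 22 mm wide; open, the fingers measure 114 mm over their backs; the gripper's body (76 mm by 85 mm) begins 54 mm behind the grasp point. The pads swing forward as they close: fully open they stand 13 mm farther back than shut.
Start: joints at [65.776, 4.979, 10.078, 95.1, 0, 90], TCP at [0.226, 0.502, 0.201] pointing down, gripper open.
Joint ranges: [-179.16, 179.16], [-48.56, 103.87], [-65.8, 70.77], [-126.05, 130.52], [-82.76, 87.17], [-180, 180]. Speed limits (degrees/s): [127.2, 127.2, 147.25, 180, 180, 180].

### API

Orientations are given as [roll, pitch, yaw] about the fixed x, y, z axes, in that order (R = Rz(yaw) Ry(pitch) Rx(roll)).
In Python, from cell import bot, optics, workorder gives the robot as it stands.
- The arm moves only by the shell command python3 -m inch 'ROWS' [OPENING] [FORCE]. ROWS is JSON, a list of rows, each a list of 4 numbers: the shift along the world's x, y, z normalised to -1 to 1, where 1 is 0.025 m, then the turn about the world's z normalised to -1 to 1, where 1 is 0.08 rad. A call has 1 to 12 rows; each row shifts and turns the commanded pose from where the row before left it; what a row does not reach is not made up. A row lasts 1/12 s, in which the tool goes at most 41.7 mm and 7.16 degrees, less where a joint would pass 70% of its speed; a pose out of reach is approached as far as the arm can. A call with a number of a shift or a turn outside -1 to 1 is refused whole. A call with a gripper value outside its range is refused whole. OPENING is the gripper's target within -1 to 1 (fully open at 1, half-way at 0, shut at -1), set as the call begins (- or left out, the last holds). The fingers move at their own pace and stop on an object; FORCE is the grip in N (left out, the last holds). Time passes only in rows, so rows that do not move let the fingers close. It gives the time, the measured TCP pose, the force, the opening and the grip force at its end, in the units of the state.
- bot.state(): the state, without advancing time (a new reading comes with each control period).
- optics.snapshot(name): name is "scene" or "top" or "wrist"; returns a dict with "image" (384x512x3 uint8, red, green, blue), "z_map" (384x512 float32, m along the optical axis (not along the pixel's ray), 0 where there is no reading), "mtx" (3x3 intrinsics, pixels), "world_from_camera" (4x4, takes a point from camera to world coordinates). Camera axes: x right, y down, z forward; pixel columns grow to the right and rows downward; lengths in m; the calibration is good to about 2 mm. A picture is of the moment at which its call begins.
- workorder.hand_in(): hands the job in; it is judged then, once.
The state is a dict: "t": time; "joints": joint angles; "qvel": joint speeds; "joint_torque": joint torques, N m; "tcp_pos": TCP position; "ee_rot": TCP orientation; "ft_force": force on the tool from outside, world axes, zero at the start; "wrist_torque": the same for the moment, N m; "finger_gap": opening from 0.0 (shut) to 1.0 (fully open); "finger_force": force on a finger pad.
Only numpy, scipy, OpenCV 4.12 (cv2) and the standard library are available. Lean on these libraries where they do the work, as an engineer would, in place of code of your own. Each camera call takes 0.05 s, during which the arm holds its last target. There are 200 camera calls.

## Working session

There is one attempt and no reset: what is moved stays moved. The work goes in short steps, Python scripts to look and compute and a shell command to move; the robot and the scene stay as the last step left them, time stands still between calls to the robot, and variables do not carry over. Pictures are saved under pics/ and viewed, at most 14 in all, crops included, and the job is handed in when it is done.

```bash
ls; mkdir -p pics; cat > h.py <<'E'
import numpy as np, cv2
from cell import bot, optics, workorder
def snap(n):
    s=optics.snapshot(n); K=s["mtx"]; z=s["z_map"]; T=s["world_from_camera"]
    v,u=np.mgrid[:z.shape[0],:z.shape[1]]
    P=np.stack([(u-K[0,2])/K[0,0]*z,(v-K[1,2])/K[1,1]*z,z],-1)@T[:3,:3].T+T[:3,3]
    P[z==0]=np.nan
    return s["image"],P,s
def save(img,f,sc=1.5): cv2.imwrite("pics/"+f,cv2.resize(img[:,:,::-1],None,fx=sc,fy=sc))
E
python3 - <<'E'
from h import *
print(bot.state(),bot.grasp_offset)
for n in ("scene","top"):
    i,P,s=snap(n); save(i,n+"0.png"); np.savez(n+"0.npz",i=i,P=P,K=s["mtx"],T=s["world_from_camera"]); print(s["world_from_camera"].round(2))
E
```

```text
pics
{'t': 0.0, 'joints': array([6.57750565e+01, 5.01024626e+00, 1.00327236e+01, 9.50999065e+01,
       1.55846416e-04, 8.99998488e+01]), 'qvel': array([-0.03977467, -0.04002648, -0.09710148, -0.07269367,  0.05584487,
        0.13852129]), 'joint_torque': array([-1.87658741e-03, -5.20385563e+01,  4.64807546e+01,  1.57444639e-02,
       -1.74616929e-05, -2.83339624e-06]), 'tcp_pos': array([0.22555846, 0.50130862, 0.2001758 ]), 'ee_rot': array([-1.79922571e+02, -1.56050632e-04,  1.55775208e+02]), 'ft_force': array([ 0.19953322, -0.2994164 , -0.65589761]), 'wrist_torque': array([ 0.00459179, -0.02095998, -0.03356646]), 'finger_force': 0.0, 'finger_gap': 0.9989010282609329} 0.0187
[[ 0.85 -0.39  0.35  0.16]
 [-0.53 -0.62  0.58 -0.63]
 [-0.01 -0.68 -0.73  0.9 ]
 [ 0.    0.    0.    1.  ]]
[[-0.   -0.99  0.11  0.4 ]
 [-1.    0.   -0.    0.04]
 [ 0.   -0.11 -0.99  1.41]
 [ 0.    0.    0.    1.  ]]
```

View pics/scene0.png

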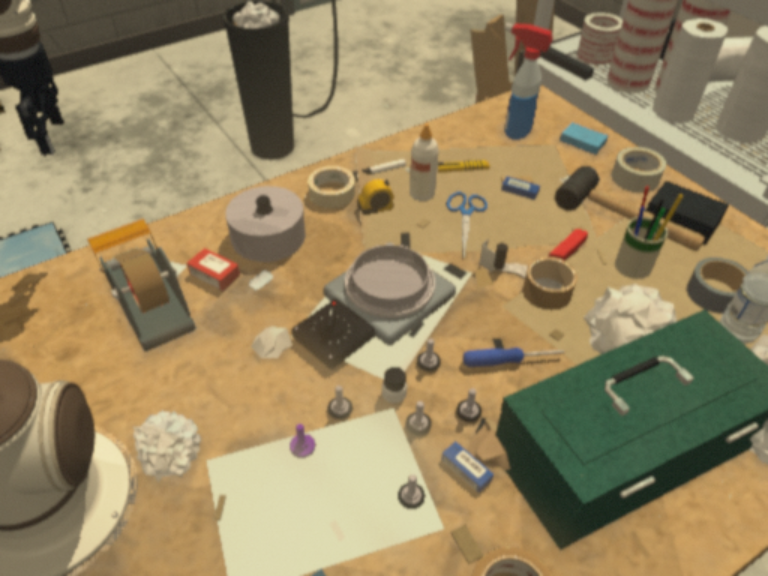

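View pics/top0.png

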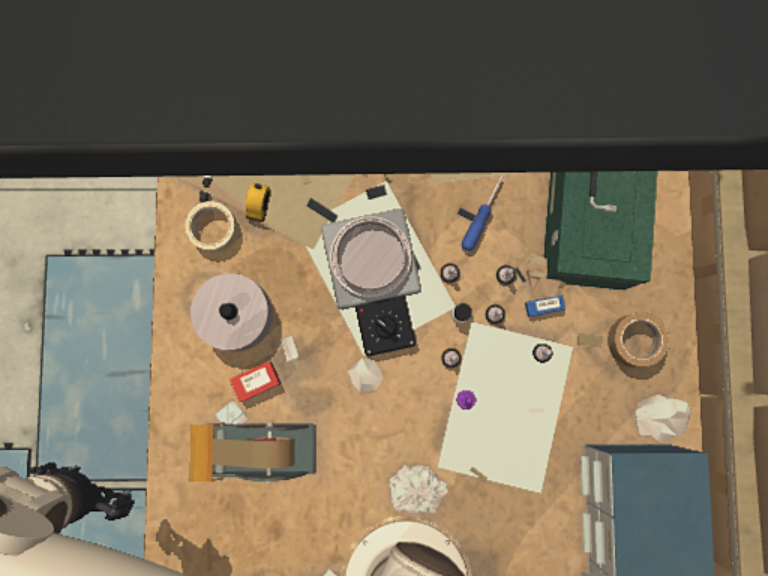

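The scene shows five black feet, at top-view (1.5x) pixels (450,272), (506,274), (495,314), (451,357) and (542,352). The purple look-alike is at (466,400), the pot at (462,313), the tin at (371,256), the speed knob at (387,325) and the lid at (230,312). Next I'll measure them.

```bash
cat >> h.py <<'E'
def circ(xy):
    A=np.c_[2*xy,np.ones(len(xy))]; b=(xy**2).sum(1); s=np.linalg.lstsq(A,b,rcond=None)[0]
    return s[:2],np.sqrt(s[2]+s[:2]@s[:2])
def near(P,c,r,z0,z1):
    m=(np.hypot(P[...,0]-c[0],P[...,1]-c[1])<r)&(P[...,2]>z0)&(P[...,2]<z1); return P[m]
E
python3 - <<'E'
from h import *
d=np.load("top0.npz");i,P=d["i"],d["P"];ds=np.load("scene0.npz");S=ds["P"]
at=lambda u,v:P[int(v/1.5),int(u/1.5)]
print("black",at(380,80).round(3),at(380,148).round(3),"K",d["K"].round(1).tolist())
mec=lambda Q:cv2.minEnclosingCircle(Q[:,:2].astype(np.float32))
for n,u,v in [("f",450,272),("f",506,274),("f",495,314),("f",451,357),("f",542,352),("purple",466,400),("pot",462,313)]:
    c=at(u,v); o=[]
    for Q in (P,S):
        a=near(Q,c,.035,.045,.07); b=near(Q,c,.035,.004,.014)
        o+= [len(a),a[:,:3].mean(0).round(3).tolist() if len(a) else None, len(b),b[:,:2].mean(0).round(3) if len(b) else 0]
    print(n,c.round(3),*o)
c=at(371,256)
for nm,Q in (("top",P),("scene",S)):
    r=near(Q,c,.09,.068,.078); print(nm,"rim",len(r),r[:,2].mean(),circ(r[:,:2]),mec(r))
    b=near(Q,c,.09,.046,.054);print("floor/bead z",np.median(b[:,2]), len(b))
    cl=at(228,312); a=near(Q,cl,.03,.08,.11);print("lidknob",a.mean(0).round(4),a[:,2].max(),mec(a)); b=near(Q,cl,.1,.06,.076); print("lid top",b.mean(0).round(4),mec(b))
    ck=at(387,325); a=near(Q,ck,.03,.055,.12); print("knob",len(a),a.mean(0).round(4) if len(a) else 0,a[:,2].max() if len(a) else 0)
    if len(a)>5: print(cv2.minAreaRect(a[:,:2].astype(np.float32)*1000))
print("toolbox corner",at(553,283).round(3),"boxes",at(545,306).round(3),at(255,382).round(3),at(478,228).round(3),at(258,200).round(3),"console corners",at(364,355).round(3),at(414,345).round(3))
x=i[200:240,235:285];save(x,"kn.png",10)
E
```

```text
black [0.477 0.041 1.23 ] [0.459 0.041 1.227] K [[467.8, 0.0, 258.3], [0.0, 467.8, 200.7], [0.0, 0.0, 1.0]]
f [ 0.607 -0.09   0.046] 18 [0.61, -0.092, 0.057] 166 [ 0.604 -0.083] 26 [0.607, -0.095, 0.055] 172 [ 0.601 -0.089]
f [ 0.605 -0.201  0.035] 14 [0.606, -0.204, 0.059] 128 [ 0.605 -0.203] 35 [0.603, -0.208, 0.055] 145 [ 0.601 -0.211]
f [ 0.524 -0.179  0.034] 17 [0.527, -0.181, 0.058] 134 [ 0.526 -0.18 ] 35 [0.523, -0.185, 0.054] 148 [ 0.521 -0.187]
f [ 0.438 -0.088  0.049] 15 [0.439, -0.093, 0.059] 134 [ 0.44  -0.091] 31 [0.435, -0.096, 0.056] 139 [ 0.434 -0.098]
f [ 0.451 -0.271  0.025] 18 [0.449, -0.275, 0.059] 135 [ 0.45  -0.272] 41 [0.445, -0.278, 0.055] 183 [ 0.444 -0.28 ]
purple [ 0.358 -0.116  0.044] 14 [0.357, -0.122, 0.06] 133 [ 0.358 -0.12 ] 37 [0.354, -0.124, 0.055] 161 [ 0.352 -0.127]
pot [ 0.526 -0.112  0.053] 109 [0.528, -0.113, 0.054] 71 [ 0.529 -0.104] 155 [0.524, -0.116, 0.051] 40 [ 0.517 -0.126]
top rim 164 0.07265051190980287 (array([0.63744083, 0.06767208]), np.float64(0.06606566103766576)) ((0.6378116607666016, 0.06759504228830338), 0.0681031197309494)
floor
[... 452 characters left out ...]
.06598559]), np.float64(0.06616126964891392)) ((0.6351731419563293, 0.06653257459402084), 0.0692782774567604)
floor/bead z 0.04752037516187846 776
lidknob [0.5225 0.3333 0.0914] 0.09932553403347466 ((0.5233179926872253, 0.33590877056121826), 0.014413135126233101)
lid top [0.521  0.3315 0.0663] ((0.5242322087287903, 0.3372209668159485), 0.07737508416175842)
knob 71 [0.4958 0.0348 0.0604] 0.06518085472746604
((496.0269470214844, 35.860252380371094), (38.546722412109375, 13.102639198303223), 52.0648193359375)
toolbox corner [ 0.586 -0.291  0.044] boxes [ 0.541 -0.281  0.016] [0.392 0.293 0.03 ] [ 0.697 -0.146  0.03 ] [0.746 0.288 0.065] console corners [0.446 0.083 0.001] [ 0.464 -0.02   0.008]
```

View pics/kn.png

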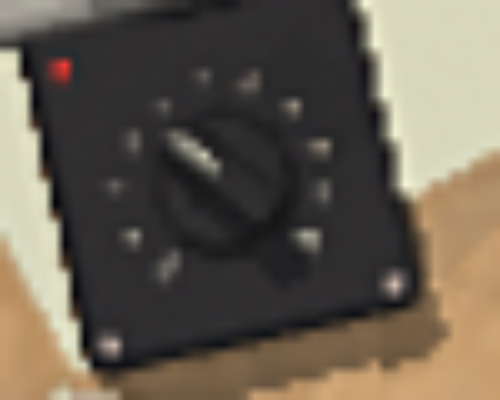

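The pointer is at yaw about 52°. The off stop should be at about 148° (platter yaw 12.6° + 135°), so the knob needs about 96° of anticlockwise turn. I'll move above it.

```bash
python3 -m inch '[[0.456,-0.773,0.07,-0.943],[0.456,-0.773,0.07,-0.943],[0.456,-0.773,0.07,-0.943],[0.456,-0.773,0.07,-0.943],[0.456,-0.773,0.07,-0.943],[0.456,-0.773,0.07,-0.943],[0.456,-0.773,0.07,-0.943],[0.456,-0.773,0.07,-0.943],[0.456,-0.773,0.07,-0.943],[0.456,-0.773,0.07,-0.943],[0.456,-0.773,0.07,-0.943],[0.456,-0.773,0.07,-0.943]]' 1 40
python3 -m inch '[[0.456,-0.773,0.07,-0.943],[0.456,-0.773,0.07,-0.943],[0.456,-0.773,0.07,-0.943],[0.456,-0.773,0.07,-0.943],[0.456,-0.773,0.07,-0.943],[0.456,-0.773,0.07,-0.943],[0.456,-0.773,0.07,-0.943],[0.456,-0.773,0.07,-0.943],[0.456,-0.773,0.07,-0.943],[0.456,-0.773,0.07,-0.943],[0.456,-0.773,0.07,-0.943],[0.456,-0.773,0.07,-0.943]]'
python3 -m inch '[[0,0,0,0],[0,0,0,0],[0,0,0,0]]'
python3 - <<'E'
from h import *
print(bot.state()["joints"].round(1))
i,P,s=snap("wrist"); save(i,"w1.png"); np.savez("w1.npz",i=i,P=P); print(s["world_from_camera"].round(3),s["mtx"][0,0])
for nm in("top0","w1"):
    Q=np.load(nm+".npz")["P"]
    a=near(Q,(.499,.037),.03,.035,.12); print(nm,np.histogram(a[:,2],bins=np.arange(.035,.075,.003)))
    a=near(Q,(.499,.037),.03,.058,.12)
    if len(a)>5: print(len(a),np.median(a[:,2]),cv2.minAreaRect(a[:,:2].astype(np.float32)*1000))
E
```

```text
t: 1.1
tcp_pos: [0.3628, 0.2686, 0.2217]
ee_rot: [-180.0, 0.0, 103.7]
ft_force: [-0.6, 0.9, -0.6]
finger_gap: 0.996
finger_force: 0.0
t: 2.1
tcp_pos: [0.4996, 0.0367, 0.2426]
ee_rot: [-180.0, 0.0, 51.8]
ft_force: [-0.3, 0.3, 0.3]
finger_gap: 0.998
finger_force: 0.0
t: 2.35
tcp_pos: [0.499, 0.0379, 0.2425]
ee_rot: [-180.0, 0.0, 52.1]
ft_force: [-0.1, 0.2, -0.1]
finger_gap: 0.999
finger_force: 0.0
[  4.3  -0.6   9.   99.7   0.  132.3]
[[ 0.789 -0.581 -0.199  0.549]
 [-0.615 -0.747 -0.254  0.104]
 [-0.001  0.323 -0.946  0.414]
 [ 0.     0.     0.     1.   ]] 333.7568390076688
top0 (array([37, 38, 22,  5,  1,  2,  0,  4, 18, 19, 16,  2,  0]), array([0.035, 0.038, 0.041, 0.044, 0.047, 0.05 , 0.053, 0.056, 0.059,
       0.062, 0.065, 0.068, 0.071, 0.074]))
57 0.06348255976731654 ((498.9942626953125, 37.22135925292969), (37.27425765991211, 12.64865493774414), 52.43395233154297)
w1 (array([414, 186,   5,   6,   5,   8,   4,  20, 265, 119,   0,   0,   0]), array([0.035, 0.038, 0.041, 0.044, 0.047, 0.05 , 0.053, 0.056, 0.059,
       0.062, 0.065, 0.068, 0.071, 0.074]))
399 0.061448223307717376 ((495.57781982421875, 38.81919860839844), (38.15172576904297, 12.091933250427246), 51.79684829711914)
```

```bash
python3 -m inch '[[-0.06,0,-1,0],[0,0,-1,0],[0,0,-1,0],[0,0,-1,0],[0,0,-1,0],[0,0,-1,0],[0,0,-1,0],[0,0,-0.5,0],[0,0,-0.5,0],[0,0,0,0]]' 1
python3 -m inch '[[0,0,0,0],[0,0,0,0],[0,0,0,0],[0,0,0,0],[0,0,0,0],[0,0,0,0],[0,0,0,0],[0,0,0,0],[0,0,0,0],[0,0,0,0]]' -1 50
```

```text
t: 3.23
tcp_pos: [0.4966, 0.0381, 0.0411]
ee_rot: [-179.9, 0.1, 52.1]
ft_force: [-0.6, 0.3, -0.1]
finger_gap: 0.996
finger_force: 0.0
t: 4.07
tcp_pos: [0.4978, 0.0378, 0.0429]
ee_rot: [-180.0, 0.0, 52.0]
ft_force: [0.4, 0.0, -0.2]
finger_gap: 0.004
finger_force: 0.0
```

```bash
python3 - <<'E'
from h import *
print(bot.state())
i,P,s=snap("wrist"); save(i,"w2.png")
E
```

```text
{'t': 4.0667, 'joints': array([ 4.33818019e+00, -2.05658570e+00, -1.45808554e+01,  7.74779851e+01,
        2.28750033e-04,  1.32300070e+02]), 'qvel': array([ 0.08696684, -0.10464491, -0.02583579,  0.07337717, -0.11071444,
        0.06197893]), 'joint_torque': array([-2.99657164e-03, -4.43041098e+01,  4.65756691e+01,  2.76895364e-03,
        1.36119215e-04, -3.90433559e-05]), 'tcp_pos': array([0.49775886, 0.03776152, 0.04286697]), 'ee_rot': array([-1.79998178e+02,  1.34832848e-03,  5.20381102e+01]), 'ft_force': array([ 0.37715284,  0.02965356, -0.21882336]), 'wrist_torque': array([0.03821029, 0.01496456, 0.05762554]), 'finger_force': 0.0, 'finger_gap': 0.0037494293798001725}
```

View pics/w2.png

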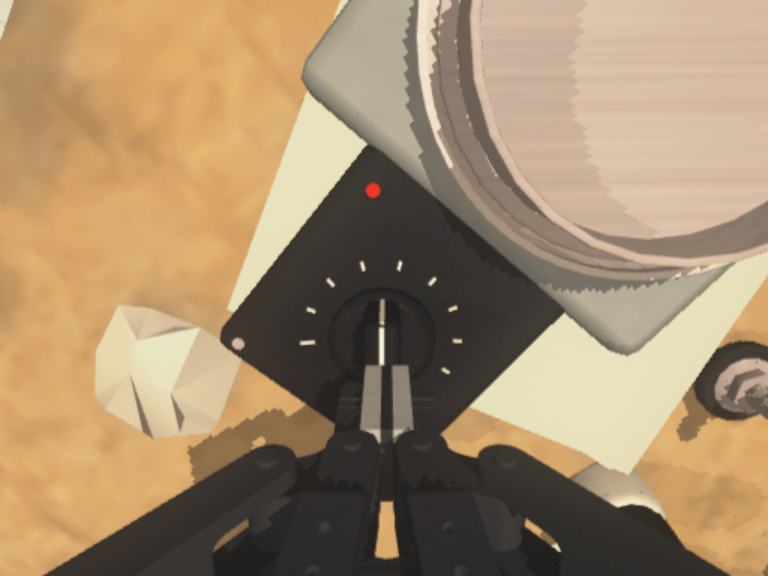

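The picture shows the fingers at (363–413, 365–430) and the bar's pointer at (381,300–365), so the fingers may not straddle the bar. I'll check the depths.

```bash
python3 - <<'E'
from h import *
i,P,s=snap("wrist"); T=s["world_from_camera"];K=s["mtx"]
for w in ([.4978,.0378,.043],[.4978,.0378,.062]):
    c=T[:3,:3].T@(np.array(w)-T[:3,3]); print("proj",w,(K@c/c[2])[:2]*1.5)
for u,v in [(381,310),(381,330),(381,350),(381,362),(375,375),(400,375),(388,375),(375,400),(400,400),(388,400),(372,425),(345,340),(420,340),(300,320)]:
    p=P[int(v/1.5),int(u/1.5)]; print((u,v),p.round(4),i[int(v/1.5),int(u/1.5)])
E
```

```text
proj [0.4978, 0.0378, 0.043] [388.82575056 349.37771077]
proj [0.4978, 0.0378, 0.062] [389.08594544 373.72429607]
(381, 310) [0.5072 0.0544 0.0495] [184 163 137]
(381, 330) [0.5061 0.0528 0.0634] [243 238 214]
(381, 350) [0.5009 0.0463 0.0609] [243 238 214]
(381, 362) [0.4987 0.0434 0.0626] [243 238 213]
(375, 375) [0.5005 0.0483 0.081 ] [144 134 117]
(400, 375) [0.5066 0.0445 0.0824] [143 132 116]
(388, 375) [0.5037 0.0466 0.0822] [45 42 38]
(375, 400) [0.5013 0.0488 0.096 ] [143 133 116]
(400, 400) [0.5061 0.0443 0.0951] [142 133 116]
(388, 400) [0.504  0.0469 0.0963] [45 41 39]
(372, 425) [0.5009 0.0491 0.108 ] [142 132 115]
(345, 340) [0.4858 0.0498 0.0382] [46 43 43]
(420, 340) [0.5084 0.0317 0.0375] [46 42 41]
(300, 320) [0.4736 0.0646 0.0286] [50 46 42]
```

```bash
python3 - <<'E'
from h import *
print({k:v for k,v in bot.state().items() if k in("finger_gap","finger_force","tcp_pos")})
i,P,s=snap("wrist")
for c in (248,254,259,264,268):
    print(c,[(r,*P[r,c].round(3)) for r in range(226,262,5)])
x=i[190:300,215:305];save(x,"w2c.png",6)
E
```

```text
{'tcp_pos': array([0.49771786, 0.03776021, 0.04284701]), 'finger_force': 0.0, 'finger_gap': -0.00015936012295606148}
248 [(226, np.float64(0.501), np.float64(0.052), np.float64(0.062)), (231, np.float64(0.499), np.float64(0.049), np.float64(0.062)), (236, np.float64(0.497), np.float64(0.047), np.float64(0.061)), (241, np.float64(0.496), np.float64(0.045), np.float64(0.061)), (246, np.float64(0.5), np.float64(0.05), np.float64(0.079)), (251, np.float64(0.5), np.float64(0.049), np.float64(0.082)), (256, np.float64(0.501), np.float64(0.05), np.float64(0.089)), (261, np.float64(0.5), np.float64(0.049), np.float64(0.091))]
254 [(226, np.float64(0.504), np.float64(0.05), np.float64(0.064)), (231, np.float64(0.502), np.float64(0.048), np.float64(0.062)), (236, np.float64(0.501), np.float64(0.046), np.float64(0.063)), (241, np.float64(0.498), np.float64(0.043), np.float64(0.062)), (246, np.float64(0.502), np.float64(0.048), np.float64(0.078)), (251, np.float64(0.502), np.float64(0.048), np.float64(0.083)), (256, np.float64(0.502), np.float64(0.048), np.float64(0.087)), (261, np.float64(0.503
[... 883 characters left out ...]
.float64(0.506), np.float64(0.045), np.float64(0.083)), (256, np.float64(0.506), np.float64(0.045), np.float64(0.087)), (261, np.float64(0.506), np.float64(0.045), np.float64(0.092))]
268 [(226, np.float64(0.503), np.float64(0.036), np.float64(0.037)), (231, np.float64(0.501), np.float64(0.034), np.float64(0.039)), (236, np.float64(0.499), np.float64(0.031), np.float64(0.038)), (241, np.float64(0.497), np.float64(0.029), np.float64(0.038)), (246, np.float64(0.507), np.float64(0.044), np.float64(0.078)), (251, np.float64(0.507), np.float64(0.044), np.float64(0.084)), (256, np.float64(0.507), np.float64(0.044), np.float64(0.087)), (261, np.float64(0.507), np.float64(0.044), np.float64(0.092))]
```

View pics/w2c.png

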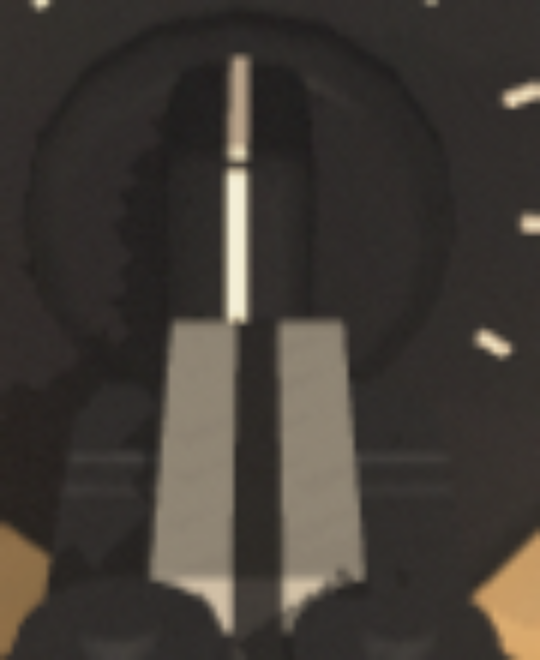

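The shut fingertips show at z≈0.077 while the TCP reads 0.043, so the fingers passed above the bar. I'll open and check the tips again from the wrist.

```bash
python3 -m inch '[[0,0,0,0],[0,0,0,0],[0,0,0,0],[0,0,0,0],[0,0,0,0],[0,0,0,0],[0,0,0,0],[0,0,0,0]]' 1 
python3 - <<'E'
from h import *
i,P,s=snap("wrist"); save(i,"w3.png")
T=s["world_from_camera"];t=bot.state()["tcp_pos"]; print(t)
# tool-frame coordinates
psi=np.deg2rad(bot.state()["ee_rot"][2]); ex=np.array([np.cos(psi),np.sin(psi),0]); ey=np.array([np.sin(psi),-np.cos(psi),0])
D=P-t; X=D@ex;Y=D@ey;Z=D[...,2]
m=(np.abs(X)<.03)&(np.abs(Y)<.07)&(Z>.025)
for a in np.arange(-.06,.06,.01):
    q=m&(Y>a)&(Y<a+.01); print(round(a,3),q.sum(),(np.percentile(Z[q],[2,50]).round(3),X[q].max().round(3)) if q.sum()>5 else "")
E
```

```text
t: 4.88
tcp_pos: [0.4978, 0.0378, 0.0429]
ee_rot: [180.0, -0.0, 52.0]
ft_force: [0.1, 0.7, -0.1]
finger_gap: 1.002
finger_force: 0.0
[0.4977734  0.03778037 0.04288423]
-0.06 2317 (array([0.053, 0.093]), np.float64(0.014))
-0.05 4311 (array([0.045, 0.075]), np.float64(0.017))
-0.04 1574 (array([0.094, 0.108]), np.float64(0.018))
-0.03 660 (array([0.105, 0.111]), np.float64(0.018))
-0.02 488 (array([0.102, 0.105]), np.float64(0.012))
-0.01 556 (array([0.102, 0.105]), np.float64(0.012))
0.0 582 (array([0.102, 0.105]), np.float64(0.012))
0.01 382 (array([0.102, 0.105]), np.float64(0.017))
0.02 914 (array([0.103, 0.11 ]), np.float64(0.018))
0.03 1541 (array([0.092, 0.107]), np.float64(0.018))
0.04 4370 (array([0.046, 0.075]), np.float64(0.017))
0.05 2588 (array([0.054, 0.094]), np.float64(0.014))
```

View pics/w3.png

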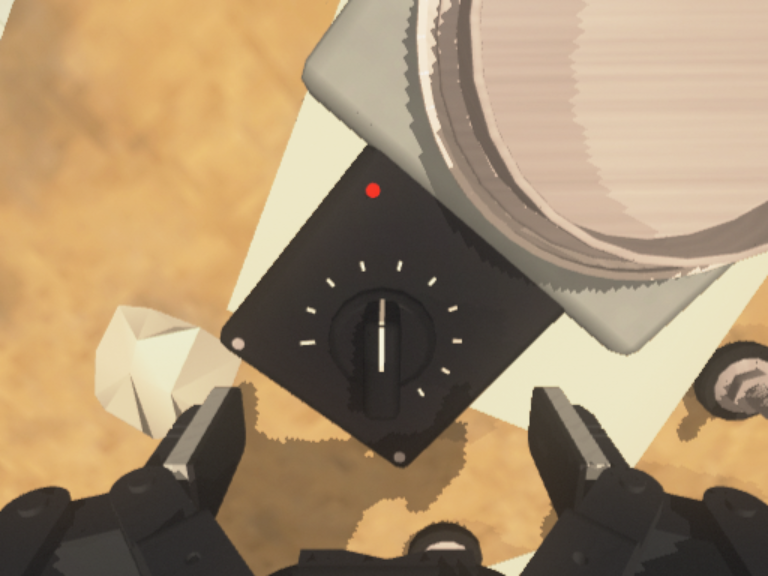

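The tips really sit about 34 mm above the reported TCP when shut and about 45 mm when open. From here on I'll use true tip z = reported z + 0.034, and descend onto the bar in steps.

```bash
python3 -m inch '[[-0.08,0.04,-0.3,0],[0,0,-0.4,0],[0,0,-0.4,0],[0,0,-0.2,0],[0,0,-0.1,0],[0,0,0,0],[0,0,0,0]]' 1 
python3 -m inch '[[0,0,0,0],[0,0,0,0],[0,0,0,0],[0,0,0,0],[0,0,0,0],[0,0,0,0],[0,0,0,0],[0,0,0,0],[0,0,0,0],[0,0,0,0]]' -1 60
```

```text
t: 5.52
tcp_pos: [0.4957, 0.0388, 0.0078]
ee_rot: [-180.0, 0.0, 52.0]
ft_force: [-0.1, 0.3, 0.4]
finger_gap: 0.997
finger_force: 0.0
t: 6.35
tcp_pos: [0.4961, 0.0386, 0.0082]
ee_rot: [180.0, -0.0, 52.0]
ft_force: [1.0, -2.8, 3.3]
finger_gap: 0.14
finger_force: 60.1
```

```bash
python3 -m inch '[[0,0,0,0.9],[0,0,0,0.9],[0,0,0,0.9],[0,0,0,0.9],[0,0,0,0.9],[0,0,0,0.9],[0,0,0,0.9],[0,0,0,0.9],[0,0,0,0.9],[0,0,0,0.9],[0,0,0,0.9],[0,0,0,0.9]]'
python3 -m inch '[[0,0,0,0.9],[0,0,0,0.9],[0,0,0,0.9],[0,0,0,0.9],[0,0,0,0.9],[0,0,0,0.9],[0,0,0,0.9],[0,0,0,0.9],[0,0,0,0.9],[0,0,0,0]]'
python3 -c "
from cell import bot;s=bot.state();print(s['wrist_torque'],s['ee_rot'])"
python3 -m inch '[[0,0,0,0.4],[0,0,0,0.4],[0,0,0,0.4],[0,0,0,0],[0,0,0,0]]'
python3 -c "
from cell import bot;s=bot.state();print(s['wrist_torque'],s['ee_rot'])"
```

```text
t: 7.35
tcp_pos: [0.4961, 0.0386, 0.0082]
ee_rot: [180.0, 0.0, 101.7]
ft_force: [0.6, -2.9, 2.5]
finger_gap: 0.141
finger_force: 60.2
t: 8.18
tcp_pos: [0.496, 0.0386, 0.0082]
ee_rot: [180.0, 0.0, 138.8]
ft_force: [0.7, -2.5, 3.9]
finger_gap: 0.139
finger_force: 60.2
[-0.64020608 -0.21006186  0.01791767] [1.79994790e+02 4.47641347e-02 1.38849519e+02]
t: 8.6
tcp_pos: [0.4961, 0.0386, 0.0082]
ee_rot: [180.0, 0.0, 144.0]
ft_force: [2.2, -3.5, 4.9]
finger_gap: 0.14
finger_force: 60.3
[-0.78204806 -0.26348844  0.06029129] [1.79997247e+02 4.60710494e-02 1.44020725e+02]
```

```bash
python3 -m inch '[[0,0,0,0.35],[0,0,0,0.35],[0,0,0,0.35],[0,0,0,0],[0,0,0,0]]'
python3 -c "
from cell import bot;s=bot.state();print(s['wrist_torque'],s['ee_rot'])"
python3 -m inch '[[0,0,0,0.35],[0,0,0,0.35],[0,0,0,0],[0,0,0,0]]'
python3 -c "
from cell import bot;s=bot.state();print(s['wrist_torque'],s['ee_rot'])"
```

```text
t: 9.02
tcp_pos: [0.4961, 0.0386, 0.0082]
ee_rot: [180.0, 0.0, 148.8]
ft_force: [1.4, -4.6, 5.5]
finger_gap: 0.136
finger_force: 60.9
[-0.71761442 -0.32877834 -0.64935197] [1.79990193e+02 4.36274002e-02 1.48786185e+02]
t: 9.35
tcp_pos: [0.4961, 0.0386, 0.0082]
ee_rot: [180.0, 0.0, 151.9]
ft_force: [1.3, -2.9, 5.0]
finger_gap: 0.141
finger_force: 73.6
[-0.64298442 -0.29958669 -1.61153665] [1.79978957e+02 3.99105417e-02 1.51916195e+02]
```

The stop is reached at about 147°: the wrist torque rises to -1.6 N m while I over-turn by 5°. That puts the knob axis at (0.496, 0.0386), so the top camera reads about (+3, -1.5) mm off and the tin centre is at about (0.6346, 0.069). I'll release and go look at the pot.

```bash
python3 -m inch '[[0,0,0,0],[0,0,0,0],[0,0,0,0],[0,0,0,0],[0,0,0,0],[0,0,0.5,0],[0,0,1,0],[0,0,1,0],[0,0,1,0],[0,0,1,0],[0,0,1,0],[0,0,0.7,0]]' 1
python3 -m inch '[[0.083,-0.43,0,-0.966],[0.083,-0.43,0,-0.966],[0.083,-0.43,0,-0.966],[0.083,-0.43,0,-0.966],[0.083,-0.43,0,-0.966],[0.083,-0.43,0,-0.966],[0.083,-0.43,0,-0.966],[0.083,-0.43,0,-0.966],[0.083,-0.43,0,-0.966],[0.083,-0.43,0,-0.966],[0.083,-0.43,0,-0.966],[0.083,-0.43,0,-0.966]]'
python3 -m inch '[[0.083,-0.43,0,-0.966],[0.083,-0.43,0,-0.966],[0,0,0,0],[0,0,0,0],[0,0,0,0]]'
cat >> h.py <<'E'
def feet(P,i,zt=.045):
    """stud tops: clusters of points z .045-.066 of small extent"""
    out=[]
    m=((P[...,2]>zt)&(P[...,2]<.068)).astype(np.uint8)
    n,L,st,c=cv2.connectedComponentsWithStats(m)
    for k in range(1,n):
        if st[k,4]<12: continue
        q=P[L==k]; (cc,r)=cv2.minEnclosingCircle(q[:,:2].astype(np.float32))
        out.append((np.array(cc).round(4),round(r,4),q[:,2].max().round(3),st[k,4],i[L==k].mean(0).round(0),(c[k]*1.5).round(0)))
    return out
E
python3 - <<'E'
from h import *
print(bot.state()["joints"].round(0),bot.state()["tcp_pos"])
i,P,s=snap("wrist"); save(i,"w4.png")
for f in feet(P,i): print(*f)
E
```

```text
t: 10.35
tcp_pos: [0.4961, 0.0389, 0.1663]
ee_rot: [179.9, 0.1, 152.2]
ft_force: [-0.6, -0.2, -0.4]
finger_gap: 1.004
finger_force: 0.0
t: 11.35
tcp_pos: [0.5207, -0.0907, 0.1639]
ee_rot: [180.0, 0.0, 98.8]
ft_force: [0.5, 0.1, -1.0]
finger_gap: 1.0
finger_force: 0.0
t: 11.77
tcp_pos: [0.5247, -0.1113, 0.1633]
ee_rot: [180.0, -0.0, 90.3]
ft_force: [0.2, -0.3, -0.1]
finger_gap: 1.002
finger_force: 0.0
[-12.   2.   3.  91.   0.  78.] [ 0.5247212  -0.11130975  0.16332387]
[0.5047 0.0289] 0.0067 0.062 83 [19. 18. 18.] [352.   4.]
[0.6103 0.0109] 0.0482 0.048 446 [140. 123. 107.] [538.  58.]
[0.5746 0.0272] 0.0025 0.046 14 [97. 85. 76.] [488.   4.]
[0.6131 0.0136] 0.0387 0.068 1008 [78. 68. 61.] [547.  40.]
[0.6396 0.0298] 0.0468 0.068 2816 [155. 135. 118.] [621.  20.]
[0.689  0.0169] 0.0198 0.047 178 [169. 148. 128.] [708.  32.]
[0.673  0.0085] 0.0032 0.046 13 [152. 132. 115.] [671.  47.]
[0.6634 0.0038] 0.003 0.047 18 [150. 130. 113.] [652.  56.]
[6.569e-01 6.000e-04] 0.0041 0.047 29 [146. 127. 111.] [637.  62.]
[ 0.6501 -0.0017] 0.0023 0.046 15 [148. 128. 112.] [626.  66.]
[ 0.6666 -0.0027] 0.0109 0.048 86 [169. 149. 128.] [656.  69.]
[ 0.4351 -0.0919] 0.0063 0.061 204 [139. 121. 104.] [233. 234.]
[ 0.6068 -0.091 ] 0.006 0.06 199 [131. 113.  97.] [530. 234.]
[ 0.524  -0.1122] 0.0182 0.055 1141 [52. 46. 38.] [387. 266.]
[ 0.3535 -0.1208] 0.0058 0.06 233 [107.  62. 103.] [ 99. 280.]
[ 0.5229 -0.1823] 0.0058 0.06 175 [138. 118. 101.] [384. 373.]
[ 0.603  -0.2044] 0.0054 0.06 179 [130. 111.  96.] [507. 405.]
[ 0.6038 -0.2971] 0.0395 0.068 1175 [56. 56. 41.] [505. 506.]
[ 0.4457 -0.274 ] 0.0059 0.06 172 [120. 104.  90.] [272. 492.]
```

View pics/w4.png

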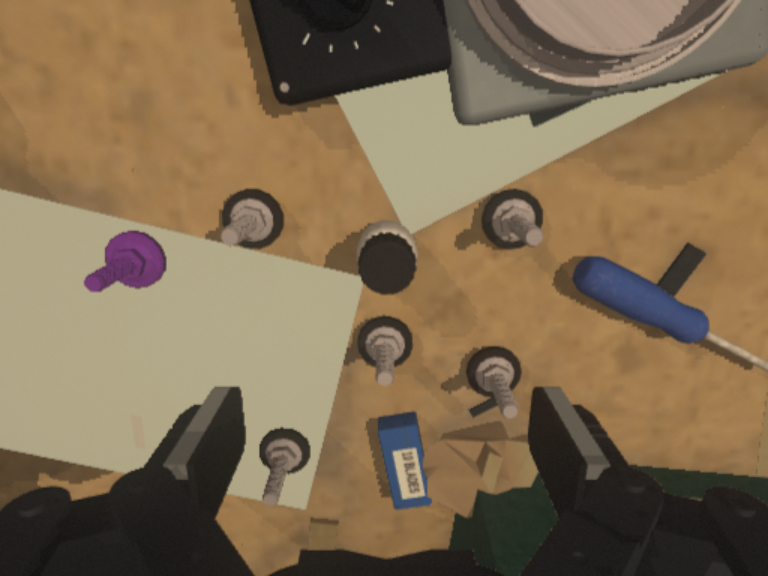

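The picture shows the pot at (387,262) and the five studs at (233,234), (530,234), (384,373), (507,405) and (272,492). The measured heights (0.060 for studs, 0.055 for the pot) match the given sizes. I'll pick the pot.

```bash
python3 -m inch '[[-0.03,-0.03,-1,0],[0,0,-1,0],[0,0,-1,0],[0,0,-1,0],[0,0,-1,0],[0,0,-1,0],[0,0,-0.5,0],[0,0,-0.3,0],[0,0,0,0],[0,0,0,0]]' 1
python3 -m inch '[[0,0,0,0],[0,0,0,0],[0,0,0,0],[0,0,0,0],[0,0,0,0],[0,0,0,0],[0,0,0,0],[0,0,0,0]]' -1 60
python3 -m inch '[[0,0,0.3,0],[0,0,1,0],[0,0,1,0],[0,0,1,0],[0,0,1,0],[0,0,1,0],[0,0,0,0]]'
```

```text
t: 12.65
tcp_pos: [0.5246, -0.1124, -0.0061]
ee_rot: [179.9, 0.0, 90.2]
ft_force: [-0.4, -0.5, 0.6]
finger_gap: 0.991
finger_force: 0.0
t: 13.32
tcp_pos: [0.5247, -0.1126, -0.0057]
ee_rot: [179.9, 0.0, 90.2]
ft_force: [-1.9, 0.1, 8.2]
finger_gap: 0.406
finger_force: 58.9
t: 13.9
tcp_pos: [0.5259, -0.1129, 0.131]
ee_rot: [179.6, 0.1, 90.2]
ft_force: [0.6, -0.8, -0.9]
finger_gap: 0.397
finger_force: 60.0
```

```bash
python3 -m inch '[[0.366,0.605,0,0],[0.366,0.605,0,0],[0.366,0.605,0,0],[0.366,0.605,0,0],[0.366,0.605,0,0],[0.366,0.605,0,0],[0.366,0.605,0,0],[0.366,0.605,0,0],[0.366,0.605,0,0],[0.366,0.605,0,0],[0.366,0.605,0,0],[0.366,0.605,0,0]]'
python3 -m inch '[[0,0,0,0],[0,0,0,0],[0,0,0,0],[0,0,0,0]]'
cat >> h.py <<'E'
def tin(P,c=(.6346,.069)):
    # inside/outside wall: points on rim z .069-.075
    q=near(P,c,.08,.0685,.0755); d=np.hypot(*(q[:,:2]-c).T); q=q[(d>.055)&(d<.074)]
    cc,r=circ(q[:,:2]); a=np.arctan2(*(q[:,:2]-cc).T[::-1]); return len(q),cc.round(4),round(r,4),np.rad2deg([a.min(),a.max()]).round(0)
E
python3 - <<'E'
from h import *
print(bot.state()["tcp_pos"])
i,P,s=snap("wrist"); save(i,"w5.png"); print(tin(P))
i,P,s=snap("top"); print(tin(P))
E
```

```text
t: 14.9
tcp_pos: [0.634, 0.0698, 0.1249]
ee_rot: [-180.0, 0.0, 90.2]
ft_force: [0.0, -0.4, -1.3]
finger_gap: 0.403
finger_force: 60.0
t: 15.23
tcp_pos: [0.6335, 0.0683, 0.1254]
ee_rot: [-180.0, 0.0, 90.2]
ft_force: [-0.7, -0.4, -1.0]
finger_gap: 0.402
finger_force: 60.0
[0.63349286 0.06834301 0.12537062]
(1963, array([0.634 , 0.0694]), np.float64(0.0659), array([-180.,  180.]))Traceback (most recent call last):
  File "<stdin>", line 4, in <module>
  File "h.py", line 28, in tin
    cc,r=circ(q[:,:2]); a=np.arctan2(*(q[:,:2]-cc).T[::-1]); return len(q),cc.round(4),round(r,4),np.rad2deg([a.min(),a.max()]).round(0)
                                                                                                              ~~~~~^^
    return umr_minimum(a, axis, None, out, keepdims, initial, where)
ValueError: zero-size array to reduction operation minimum which has no identity
```

View pics/w5.png

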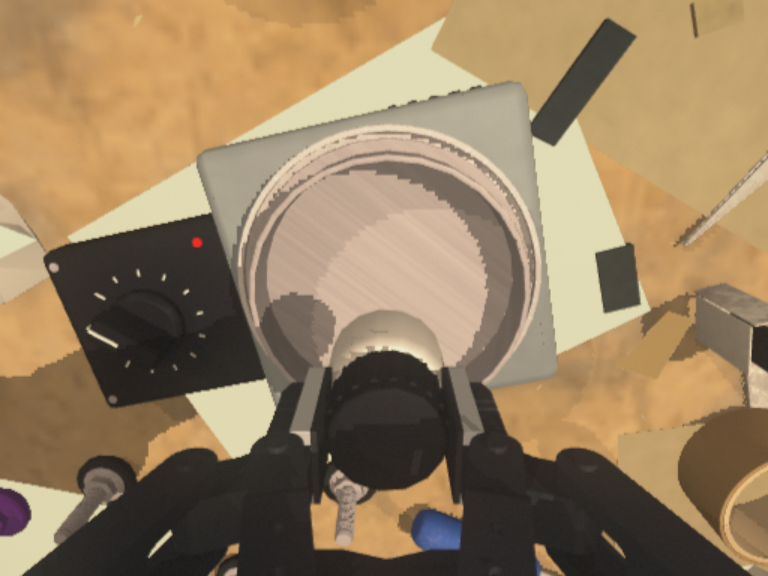

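The knob's pointer is at the first mark, (100,338), so it is off. The tin centre measures (0.634, 0.0694), and I'll set the pot down there.

```bash
python3 -m inch '[[0.02,0.04,-0.8,0],[0,0,-0.8,0],[0,0,-0.7,0],[0,0,-0.5,0],[0,0,-0.25,0],[0,0,-0.13,0],[0,0,-0.08,0],[0,0,0,0],[0,0,0,0]]'
python3 -m inch '[[0,0,-0.04,0],[0,0,0,0]]'
```

```text
t: 16.08
tcp_pos: [0.6348, 0.07, 0.0449]
ee_rot: [179.9, -0.0, 90.2]
ft_force: [-0.2, 0.3, -0.6]
finger_gap: 0.402
finger_force: 60.0
t: 16.25
tcp_pos: [0.6347, 0.0701, 0.0434]
ee_rot: [180.0, -0.0, 90.2]
ft_force: [-0.5, -0.4, -0.3]
finger_gap: 0.402
finger_force: 60.0
```

```bash
python3 -m inch '[[-0.02,-0.02,-0.06,0],[0,0,0,0],[0,0,0,0]]'
python3 -m inch '[[0,0,0,0],[0,0,0,0],[0,0,0,0],[0,0,0,0],[0,0,0,0],[0,0,0,0]]' 1
python3 -m inch '[[0,0,1,0],[0,0,1,0],[0,0,1,0],[0,0,1,0],[0,0,1,0],[0,0,0,0],[0,0,0,0]]'
python3 - <<'E'
from h import *
i,P,s=snap("wrist"); print(tin(P))
a=near(P,(.634,.07),.03,.09,.11);print(len(a),a[:,2].max(),cv2.minEnclosingCircle(a[:,:2].astype(np.float32)))
E
```

```text
t: 16.5
tcp_pos: [0.6339, 0.0695, 0.0415]
ee_rot: [180.0, 0.0, 90.2]
ft_force: [-0.4, -0.3, -1.3]
finger_gap: 0.404
finger_force: 60.2
t: 17.0
tcp_pos: [0.6339, 0.0695, 0.0415]
ee_rot: [180.0, -0.0, 90.2]
ft_force: [-0.2, -1.1, -0.2]
finger_gap: 1.002
finger_force: 0.0
t: 17.58
tcp_pos: [0.6347, 0.0696, 0.1681]
ee_rot: [179.8, -0.0, 90.2]
ft_force: [-1.3, -0.5, -0.8]
finger_gap: 1.003
finger_force: 0.0
(1878, array([0.634 , 0.0693]), np.float64(0.066), array([-180.,  180.]))
1531 0.10077040820570374 ((0.6328310370445251, 0.07012471556663513), 0.017826581373810768)
```

The pot stands within 1.5 mm of the centre. I'll put the feet at ring radius 42.5 mm, at angles 80/143/206/269/332°, closing the fingers tangentially. First foot: F1.

```bash
python3 -m inch '[[-0.138,-0.8,0,-0.28],[-0.138,-0.8,0,-0.28],[-0.138,-0.8,0,-0.28],[-0.138,-0.8,0,-0.28],[-0.138,-0.8,0,-0.28],[-0.138,-0.8,0,-0.28],[-0.138,-0.8,0,-0.28],[-0.138,-0.8,0,-0.28],[0,0,0,0],[0,0,0,0],[0,0,0,0]]' 0
python3 - <<'E'
from h import *
i,P,s=snap("wrist"); print(bot.state()["tcp_pos"])
for f in feet(P,i):
    if f[1]<.02 and f[0][1]<-.05: print(*f)
E
```

```text
t: 18.55
tcp_pos: [0.6059, -0.0902, 0.1653]
ee_rot: [-179.9, -0.0, 79.9]
ft_force: [-0.4, 0.3, -0.8]
finger_gap: 0.5
finger_force: 0.0
[ 0.6061147  -0.08980804  0.16557719]
[ 0.607  -0.0907] 0.006 0.06 172 [158. 136. 117.] [390. 267.]
[ 0.4358 -0.0922] 0.0058 0.061 219 [152. 132. 114.] [115. 315.]
[ 0.3536 -0.1196] 0.0066 0.059 199 [106.  61. 102.] [ 10. 376.]
[ 0.603  -0.2041] 0.006 0.06 168 [148. 128. 110.] [413. 429.]
[ 0.4465 -0.2765] 0.0052 0.06 37 [147. 125. 104.] [215. 551.]
```

```bash
python3 -m inch '[[0.04,-0.035,-1,0],[0,0,-1,0],[0,0,-1,0],[0,0,-1,0],[0,0,-1,0],[0,0,-0.9,0],[0,0,-0.6,0],[0,0,-0.3,0],[0,0,0,0],[0,0,0,0]]'
python3 -m inch '[[0,0,0,0],[0,0,0,0],[0,0,0,0],[0,0,0,0],[0,0,0,0],[0,0,0,0],[0,0,0,0]]' -1 60
python3 -m inch '[[0,0,0.3,0],[0,0,1,0],[0,0,1,0],[0,0,1,0],[0,0,1,0],[0,0,1,0],[0,0,0,0]]'
```

```text
t: 19.43
tcp_pos: [0.6074, -0.0908, -0.0032]
ee_rot: [180.0, -0.0, 80.0]
ft_force: [0.0, 0.7, 0.4]
finger_gap: 0.5
finger_force: 0.0
t: 20.02
tcp_pos: [0.6081, -0.0914, -0.0022]
ee_rot: [179.9, -0.0, 79.9]
ft_force: [-0.7, 0.8, 5.9]
finger_gap: 0.117
finger_force: 58.5
t: 20.6
tcp_pos: [0.6091, -0.0917, 0.135]
ee_rot: [179.6, -0.0, 79.9]
ft_force: [0.9, 0.5, -0.0]
finger_gap: 0.118
finger_force: 58.5
```

```bash
python3 -m inch '[[0.133,0.811,0,0],[0.133,0.811,0,0],[0.133,0.811,0,0],[0.133,0.811,0,0],[0.133,0.811,0,0],[0.133,0.811,0,0],[0.133,0.811,0,0],[0.133,0.811,0,0],[0.133,0.811,0,0],[0.133,0.811,0,0],[0,0,0,0],[0,0,0,0]]'
python3 -m inch '[[0,0,0,0],[0,0,0,0]]'
python3 - <<'E'
from h import *
i,P,s=snap("wrist"); st=bot.state(); t=st["tcp_pos"];print(t)
# held stud: points in tool frame
psi=np.deg2rad(st["ee_rot"][2]); ex=np.array([np.cos(psi),np.sin(psi),0]); ey=np.array([np.sin(psi),-np.cos(psi),0])
D=P-t;X=D@ex;Y=D@ey;Z=D[...,2]
m=(abs(Y)<.006)&(abs(X)<.025)&(Z>.02)&(Z<.06); print("stud front",m.sum(),[ (round(z,3),X[m&(Z>z)&(Z<z+.01)].max().round(4)) for z in np.arange(.02,.06,.01) if (m&(Z>z)&(Z<z+.01)).any()])
m=(abs(Y)<.025)&(abs(X)<.03)&(Z>-.002)&(Z<.02); print("pad",m.sum(),X[m].max(),Y[m].min(),Y[m].max(),Z[m].min())
print(tin(P)); save(i,"w6.png")
E
```

```text
t: 21.6
tcp_pos: [0.6403, 0.1122, 0.1284]
ee_rot: [-180.0, 0.0, 80.0]
ft_force: [-0.0, 0.5, -0.3]
finger_gap: 0.12
finger_force: 58.5
t: 21.77
tcp_pos: [0.6404, 0.1105, 0.1288]
ee_rot: [-180.0, 0.0, 79.9]
ft_force: [0.3, 0.1, -1.0]
finger_gap: 0.119
finger_force: 58.5
[0.64042164 0.11045664 0.12890456]
stud front 1401 [(np.float64(0.02), np.float64(0.0104)), (np.float64(0.03), np.float64(0.0119)), (np.float64(0.04), np.float64(0.0119)), (np.float64(0.05), np.float64(0.0118))]
pad 2398 0.020483046518565428 -0.020741674952655668 0.018758593106851313 0.004550158310415331
(1780, array([0.6341, 0.0695]), np.float64(0.066), array([-180.,  180.]))
```

View pics/w6.png

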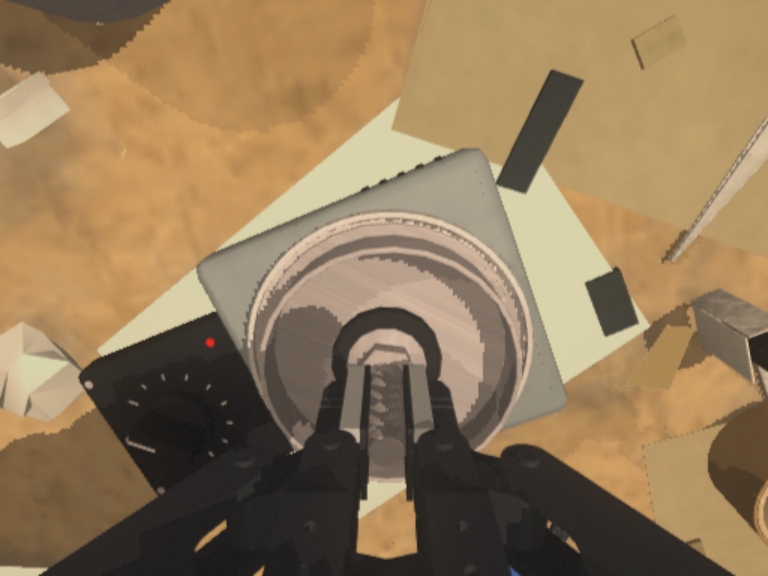

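The foot hangs upright in the grip with its pad centred on the tool. I'll lower it into slot A.

```bash
python3 -m inch '[[0.03,0.03,-0.8,0],[0,0,-0.8,0],[0,0,-0.7,0],[0,0,-0.5,0],[0,0,-0.25,0],[0,0,-0.13,0],[0,0,-0.08,0],[0,0,0,0],[0,0,0,0]]'
python3 -m inch '[[0,0,-0.04,0],[0,0,-0.04,0],[0,0,0,0],[0,0,0,0]]'
```

```text
t: 22.57
tcp_pos: [0.6416, 0.112, 0.0482]
ee_rot: [179.9, -0.0, 79.9]
ft_force: [-0.2, -1.1, -1.8]
finger_gap: 0.116
finger_force: 58.5
t: 22.9
tcp_pos: [0.6416, 0.1121, 0.0457]
ee_rot: [180.0, -0.0, 79.9]
ft_force: [0.6, -1.9, 0.2]
finger_gap: 0.119
finger_force: 58.5
```

```bash
python3 -m inch '[[0,0,-0.08,0],[0,0,0,0],[0,0,0,0]]'
python3 -m inch '[[0,0,0,0],[0,0,0,0],[0,0,0,0],[0,0,0,0]]' -0.5
python3 -m inch '[[0,0,0.6,0],[0,0,1,0],[0,0,1,0],[0,0,1,0],[0,0,1,0],[0,0,0,0],[0,0,0,0]]'
cat >> h.py <<'E'
def studs(P,i,c=(.634,.0694)):
    m=((P[...,2]>.096)&(P[...,2]<.112)&(np.hypot(P[...,0]-c[0],P[...,1]-c[1])<.068)).astype(np.uint8)
    n,L,st,_=cv2.connectedComponentsWithStats(m); o=[]
    for k in range(1,n):
        if st[k,4]>20:
            q=P[L==k]; cc,r=cv2.minEnclosingCircle(q[:,:2].astype(np.float32)); d=np.array(cc)-c
            o.append((np.array(cc).round(4),round(r,4),q[:,2].max().round(4),"rad",np.hypot(*d).round(4),"ang",np.rad2deg(np.arctan2(d[1],d[0])).round(0)))
    return o
E
python3 - <<'E'
from h import *
i,P,s=snap("wrist"); print(bot.state()["tcp_pos"],tin(P))
for f in studs(P,i): print(*f)
E
```

```text
t: 23.15
tcp_pos: [0.6417, 0.1121, 0.0448]
ee_rot: [179.9, -0.0, 79.9]
ft_force: [-2.6, -3.8, 8.3]
finger_gap: 0.119
finger_force: 59.2
t: 23.48
tcp_pos: [0.6411, 0.1123, 0.0431]
ee_rot: [-180.0, -0.0, 79.9]
ft_force: [-0.5, 0.3, -0.8]
finger_gap: 0.249
finger_force: 0.0
t: 24.07
tcp_pos: [0.6421, 0.1124, 0.1599]
ee_rot: [179.9, -0.1, 79.9]
ft_force: [-0.3, 1.0, -0.1]
finger_gap: 0.248
finger_force: 0.0
[0.64146385 0.11226715 0.158239  ] (1450, array([0.6341, 0.0694]), np.float64(0.066), array([-180.,  180.]))
[0.6405 0.112 ] 0.006 0.1074 rad 0.0431 ang 81.0
[0.6325 0.0708] 0.0175 0.1005 rad 0.002 ang 136.0
```

```bash
python3 -m inch '[[-0.588,-0.583,0.02,0.98],[-0.588,-0.583,0.02,0.98],[-0.588,-0.583,0.02,0.98],[-0.588,-0.583,0.02,0.98],[-0.588,-0.583,0.02,0.98],[-0.588,-0.583,0.02,0.98],[-0.588,-0.583,0.02,0.98],[-0.588,-0.583,0.02,0.98],[-0.588,-0.583,0.02,0.98],[-0.588,-0.583,0.02,0.98],[-0.588,-0.583,0.02,0.98],[-0.588,-0.583,0.02,0.98]]' 0
python3 -m inch '[[-0.588,-0.583,0.02,0.98],[-0.588,-0.583,0.02,0.98],[0,0,0,0],[0,0,0,0],[0,0,0,0],[0,0,0,0]]' 0
cat > look.py <<'E'
from h import *
i,P,s=snap("wrist"); print(bot.state()["tcp_pos"].round(4),bot.state()["ee_rot"][2].round(1))
for f in feet(P,i):
    if f[1]<.02 and f[0][1]<-.05: print(*f)
E
python3 look.py
```

```text
t: 25.12
tcp_pos: [0.4634, -0.0632, 0.1627]
ee_rot: [-179.9, -0.1, 134.1]
ft_force: [0.0, 0.1, -0.1]
finger_gap: 0.496
finger_force: 0.0
t: 25.62
tcp_pos: [0.4357, -0.0914, 0.1647]
ee_rot: [-180.0, -0.1, 142.8]
ft_force: [-0.2, 0.6, 0.1]
finger_gap: 0.497
finger_force: 0.0
[ 0.4357 -0.0914  0.1648] 142.8
[ 0.3529 -0.1198] 0.0062 0.061 201 [86. 56. 82.] [257. 185.]
[ 0.4377 -0.0936] 0.0045 0.06 177 [146. 126. 108.] [386. 267.]
[ 0.4453 -0.274 ] 0.0058 0.06 192 [130. 113.  97.] [177. 437.]
[ 0.5231 -0.1808] 0.0059 0.06 172 [133. 114.  98.] [359. 445.]
[ 0.6037 -0.2049] 0.0057 0.061 163 [126. 108.  93.] [402. 536.]
```

```bash
python3 -m inch '[[0.03,-0.03,-1,0],[0,0,-1,0],[0,0,-1,0],[0,0,-1,0],[0,0,-1,0],[0,0,-0.9,0],[0,0,-0.6,0],[0,0,-0.3,0],[0,0,0,0],[0,0,0,0]]'
python3 -m inch '[[0,0,0,0],[0,0,0,0],[0,0,0,0],[0,0,0,0],[0,0,0,0],[0,0,0,0],[0,0,0,0]]' -1 60
python3 -m inch '[[0,0,0.3,0],[0,0,1,0],[0,0,1,0],[0,0,1,0],[0,0,1,0],[0,0,1,0],[0,0,0,0],[0,0,0,0]]'
```

```text
t: 26.5
tcp_pos: [0.4365, -0.0924, -0.0043]
ee_rot: [-180.0, -0.0, 142.8]
ft_force: [-0.1, 0.1, -0.6]
finger_gap: 0.503
finger_force: 0.0
t: 27.08
tcp_pos: [0.437, -0.0928, -0.0034]
ee_rot: [179.9, 0.1, 142.8]
ft_force: [-0.6, -0.5, 5.2]
finger_gap: 0.12
finger_force: 58.4
t: 27.75
tcp_pos: [0.437, -0.0928, 0.1295]
ee_rot: [179.9, 0.1, 142.8]
ft_force: [-1.1, -0.9, -1.5]
finger_gap: 0.119
finger_force: 58.5
```

```bash
cat > held.py <<'E'
from h import *
i,P,s=snap("wrist"); st=bot.state(); t=st["tcp_pos"]
psi=np.deg2rad(st["ee_rot"][2]); ex=np.array([np.cos(psi),np.sin(psi),0]); ey=np.array([np.sin(psi),-np.cos(psi),0])
D=P-t;X=D@ex;Y=D@ey;Z=D[...,2]
m=(abs(Y)<.025)&(abs(X)<.03)&(Z>-.002)&(Z<.02)
cx=X[m].max()-.0203; cy=(Y[m].min()+Y[m].max())/2
print("tcp",t.round(4),"pad n",m.sum(),"centre in tool",cx.round(4),cy.round(4),"world",(t+cx*ex+cy*ey)[:2].round(4))
print("tin",tin(P))
for f in studs(P,i): print(*f)
E
python3 -m inch '[[0.652,0.752,0,0],[0.652,0.752,0,0],[0.652,0.752,0,0],[0.652,0.752,0,0],[0.652,0.752,0,0],[0.652,0.752,0,0],[0.652,0.752,0,0],[0.652,0.752,0,0],[0.652,0.752,0,0],[0.652,0.752,0,0],[0,0,0,0],[0,0,0,0]]'
python3 -m inch '[[0,0,0,0],[0,0,0,0],[0,0,0,0]]'
python3 held.py
```

```text
t: 28.75
tcp_pos: [0.5988, 0.0961, 0.1259]
ee_rot: [-179.9, -0.1, 142.9]
ft_force: [0.1, -0.3, -1.5]
finger_gap: 0.121
finger_force: 58.6
t: 29.0
tcp_pos: [0.5988, 0.0947, 0.1279]
ee_rot: [-180.0, -0.0, 142.8]
ft_force: [0.8, -0.2, -1.1]
finger_gap: 0.12
finger_force: 58.6
tcp [0.5989 0.0947 0.1281] pad n 2306 centre in tool 0.0022 -0.0003 world [0.5969 0.0958]
tin (1759, array([0.6337, 0.0695]), np.float64(0.066), array([-180.,  180.]))
[0.6403 0.1122] 0.0061 0.1071 rad 0.0433 ang 82.0
```

```bash
python3 -m inch '[[0.09,-0.01,-0.8,0],[0,0,-0.8,0],[0,0,-0.7,0],[0,0,-0.5,0],[0,0,-0.25,0],[0,0,-0.13,0],[0,0,-0.08,0],[0,0,0,0],[0,0,0,0]]'
python3 -m inch '[[0,0,-0.04,0],[0,0,-0.04,0],[0,0,-0.04,0],[0,0,0,0],[0,0,0,0]]'
```

```text
t: 29.8
tcp_pos: [0.6018, 0.0952, 0.0472]
ee_rot: [180.0, 0.0, 142.8]
ft_force: [-0.7, 0.2, -0.7]
finger_gap: 0.123
finger_force: 58.7
t: 30.22
tcp_pos: [0.6016, 0.0952, 0.0437]
ee_rot: [180.0, 0.0, 142.8]
ft_force: [0.1, -0.1, 1.5]
finger_gap: 0.118
finger_force: 59.1
```

```bash
python3 -m inch '[[0,0,-0.02,0],[0,0,0,0]]'
python3 -m inch '[[0,0,0,0],[0,0,0,0],[0,0,0,0],[0,0,0,0]]' -0.5
python3 -m inch '[[0,0,0.6,0],[0,0,1,0],[0,0,1,0],[0,0,1,0],[0,0,1,0],[0,0,0,0],[0,0,0,0]]'
python3 - <<'E'
from h import *
i,P,s=snap("wrist"); print(bot.state()["tcp_pos"],tin(P))
for f in studs(P,i): print(*f)
E
```

```text
t: 30.38
tcp_pos: [0.6017, 0.0952, 0.0437]
ee_rot: [180.0, 0.0, 142.8]
ft_force: [-1.6, 1.0, 5.1]
finger_gap: 0.121
finger_force: 59.5
t: 30.72
tcp_pos: [0.6014, 0.0951, 0.0427]
ee_rot: [-180.0, -0.0, 142.8]
ft_force: [0.3, -0.1, -0.2]
finger_gap: 0.249
finger_force: 0.0
t: 31.3
tcp_pos: [0.6023, 0.0952, 0.1593]
ee_rot: [179.9, 0.1, 142.8]
ft_force: [0.6, 0.4, -1.1]
finger_gap: 0.253
finger_force: 0.0
[0.60167539 0.09511797 0.15778305] (1461, array([0.6338, 0.0694]), np.float64(0.066), array([-180.,  180.]))
[0.6021 0.0945] 0.0048 0.1079 rad 0.0406 ang 142.0
[0.6408 0.1124] 0.006 0.1077 rad 0.0435 ang 81.0
[0.633  0.0705] 0.017 0.1009 rad 0.0015 ang 133.0
```

```bash
python3 -m inch '[[-0.225,-0.79,0.02,0.985],[-0.225,-0.79,0.02,0.985],[-0.225,-0.79,0.02,0.985],[-0.225,-0.79,0.02,0.985],[-0.225,-0.79,0.02,0.985],[-0.225,-0.79,0.02,0.985],[-0.225,-0.79,0.02,0.985],[-0.225,-0.79,0.02,0.985],[-0.225,-0.79,0.02,0.985],[-0.225,-0.79,0.02,0.985],[-0.225,-0.79,0.02,0.985],[-0.225,-0.79,0.02,0.985]]' 0
python3 -m inch '[[-0.225,-0.79,0.02,0.985],[-0.225,-0.79,0.02,0.985],[0,0,0,0],[0,0,0,0],[0,0,0,0],[0,0,0,0]]' 0
python3 look.py
```

```text
t: 32.35
tcp_pos: [0.533, -0.1427, 0.1622]
ee_rot: [179.9, -0.1, -162.8]
ft_force: [0.7, -0.4, 0.8]
finger_gap: 0.501
finger_force: 0.0
t: 32.85
tcp_pos: [0.5227, -0.1807, 0.1642]
ee_rot: [180.0, -0.0, -154.0]
ft_force: [0.3, 0.3, 0.1]
finger_gap: 0.5
finger_force: 0.0
[ 0.5228 -0.1806  0.1644] -154.0
[ 0.4876 -0.4114] 0.0118 0.049 269 [145. 108.  66.] [10. 13.]
[ 0.3538 -0.12  ] 0.0059 0.06 315 [108.  57. 106.] [637.  31.]
[ 0.4457 -0.2734] 0.0058 0.061 234 [95. 83. 74.] [288.  63.]
[ 0.5234 -0.1805] 0.006 0.061 177 [150. 129. 111.] [384. 268.]
[ 0.6038 -0.2037] 0.006 0.061 161 [135. 116. 100.] [295. 361.]
```

```bash
python3 -m inch '[[0.02,0,-1,0],[0,0,-1,0],[0,0,-1,0],[0,0,-1,0],[0,0,-1,0],[0,0,-0.9,0],[0,0,-0.6,0],[0,0,-0.3,0],[0,0,0,0],[0,0,0,0]]'
python3 -m inch '[[0,0,0,0],[0,0,0,0],[0,0,0,0],[0,0,0,0],[0,0,0,0],[0,0,0,0],[0,0,0,0]]' -1 60
python3 -m inch '[[0,0,0.3,0],[0,0,1,0],[0,0,1,0],[0,0,1,0],[0,0,1,0],[0,0,1,0],[0,0,0,0],[0,0,0,0]]'
python3 -m inch '[[0.29,0.926,0,0],[0.29,0.926,0,0],[0.29,0.926,0,0],[0.29,0.926,0,0],[0.29,0.926,0,0],[0.29,0.926,0,0],[0.29,0.926,0,0],[0.29,0.926,0,0],[0.29,0.926,0,0],[0.29,0.926,0,0],[0,0,0,0],[0,0,0,0]]'
python3 -m inch '[[0,0,0,0],[0,0,0,0],[0,0,0,0]]'
python3 held.py
```

```text
t: 33.73
tcp_pos: [0.5235, -0.1811, -0.0046]
ee_rot: [-180.0, 0.0, -153.9]
ft_force: [1.1, -0.2, 0.6]
finger_gap: 0.498
finger_force: 0.0
t: 34.32
tcp_pos: [0.5241, -0.1816, -0.0037]
ee_rot: [-179.9, 0.1, -154.0]
ft_force: [-0.4, 1.1, 6.9]
finger_gap: 0.12
finger_force: 58.4
t: 34.98
tcp_pos: [0.524, -0.1818, 0.1292]
ee_rot: [-179.9, 0.1, -154.0]
ft_force: [0.4, -0.2, -1.5]
finger_gap: 0.119
finger_force: 58.5
t: 35.98
tcp_pos: [0.5952, 0.051, 0.1258]
ee_rot: [180.0, -0.1, -153.9]
ft_force: [-0.3, -0.9, -0.7]
finger_gap: 0.12
finger_force: 58.5
t: 36.23
tcp_pos: [0.5954, 0.0492, 0.1272]
ee_rot: [180.0, -0.0, -154.0]
ft_force: [-0.4, 1.3, -0.6]
finger_gap: 0.123
finger_force: 58.5
tcp [0.5955 0.0492 0.1274] pad n 2216 centre in tool 0.0003 0.0008 world [0.5949 0.0498]
tin (1786, array([0.6336, 0.0691]), np.float64(0.0659), array([-180.,  180.]))
[0.5997 0.0962] 0.006 0.1077 rad 0.0435 ang 142.0
```

```bash
python3 -m inch '[[0.02,0.04,-0.8,0],[0,0,-0.8,0],[0,0,-0.7,0],[0,0,-0.5,0],[0,0,-0.25,0],[0,0,-0.13,0],[0,0,-0.08,0],[0,0,0,0],[0,0,0,0]]'
python3 -m inch '[[0,0,-0.04,0],[0,0,-0.04,0],[0,0,-0.04,0],[0,0,0,0],[0,0,0,0]]'
python3 -m inch '[[0,0,-0.02,0],[0,0,0,0]]'
```

```text
t: 37.03
tcp_pos: [0.5967, 0.0511, 0.0468]
ee_rot: [-180.0, 0.1, -154.0]
ft_force: [-0.1, -0.0, -1.3]
finger_gap: 0.122
finger_force: 58.5
t: 37.45
tcp_pos: [0.5964, 0.0511, 0.0433]
ee_rot: [-180.0, 0.0, -154.0]
ft_force: [-0.7, 0.1, 3.2]
finger_gap: 0.12
finger_force: 59.0
t: 37.62
tcp_pos: [0.5965, 0.0512, 0.0433]
ee_rot: [-180.0, 0.1, -154.0]
ft_force: [-1.6, -0.1, 6.5]
finger_gap: 0.123
finger_force: 59.2
```

```bash
python3 -m inch '[[0,0,0,0],[0,0,0,0],[0,0,0,0],[0,0,0,0]]' -0.5
python3 -m inch '[[0,0,0.6,0],[0,0,1,0],[0,0,1,0],[0,0,1,0],[0,0,1,0],[0,0,0,0],[0,0,0,0]]'
python3 - <<'E'
from h import *
i,P,s=snap("wrist"); print(bot.state()["tcp_pos"],tin(P))
for f in studs(P,i): print(*f)
E
python3 -m inch '[[0.011,-0.393,0.01,-0.98],[0.011,-0.393,0.01,-0.98],[0.011,-0.393,0.01,-0.98],[0.011,-0.393,0.01,-0.98],[0.011,-0.393,0.01,-0.98],[0.011,-0.393,0.01,-0.98],[0.011,-0.393,0.01,-0.98],[0.011,-0.393,0.01,-0.98],[0.011,-0.393,0.01,-0.98],[0.011,-0.393,0.01,-0.98],[0.011,-0.393,0.01,-0.98],[0.011,-0.393,0.01,-0.98]]' 0
python3 -m inch '[[0.011,-0.393,0.01,-0.98],[0.011,-0.393,0.01,-0.98],[0.011,-0.393,0.01,-0.98],[0.011,-0.393,0.01,-0.98],[0.011,-0.393,0.01,-0.98],[0.011,-0.393,0.01,-0.98],[0.011,-0.393,0.01,-0.98],[0.011,-0.393,0.01,-0.98],[0.011,-0.393,0.01,-0.98],[0.011,-0.393,0.01,-0.98],[0.011,-0.393,0.01,-0.98],[0.011,-0.393,0.01,-0.98]]'
python3 -m inch '[[0.011,-0.393,0.01,-0.98],[0.011,-0.393,0.01,-0.98],[0,0,0,0],[0,0,0,0],[0,0,0,0],[0,0,0,0]]'
python3 look.py
```

```text
t: 37.95
tcp_pos: [0.5961, 0.0511, 0.0421]
ee_rot: [180.0, -0.0, -154.0]
ft_force: [0.4, -0.2, -0.5]
finger_gap: 0.249
finger_force: 0.0
t: 38.53
tcp_pos: [0.597, 0.0512, 0.1588]
ee_rot: [-179.9, 0.1, -154.0]
ft_force: [0.5, 0.2, -0.6]
finger_gap: 0.258
finger_force: 0.0
[0.59640213 0.05111772 0.15726963] (1495, array([0.6337, 0.0691]), np.float64(0.066), array([-180.,  180.]))
[0.5956 0.0519] 0.006 0.1072 rad 0.0422 ang -155.0
[0.5999 0.096 ] 0.0061 0.1074 rad 0.0432 ang 142.0
[0.6327 0.0697] 0.0173 0.1011 rad 0.0013 ang 168.0
t: 39.58
tcp_pos: [0.5989, -0.0672, 0.1586]
ee_rot: [-179.9, -0.1, 151.9]
ft_force: [0.2, -0.2, 1.0]
finger_gap: 0.501
finger_force: 0.0
t: 40.58
tcp_pos: [0.6022, -0.185, 0.1615]
ee_rot: [-179.9, -0.1, 98.0]
ft_force: [-0.4, 0.9, 0.7]
finger_gap: 0.502
finger_force: 0.0
t: 41.08
tcp_pos: [0.6032, -0.2037, 0.1634]
ee_rot: [-180.0, -0.0, 89.4]
ft_force: [0.7, 0.6, 0.4]
finger_gap: 0.497
finger_force: 0.0
[ 0.6033 -0.2037  0.1636] 89.4
[ 0.6033 -0.2046] 0.0059 0.06 181 [166. 143. 124.] [388. 268.]
[ 0.446  -0.2754] 0.0055 0.06 203 [101.  90.  78.] [141. 377.]
[ 0.4763 -0.4194] 0.0065 0.048 24 [190. 149. 102.] [221. 548.]
```

```bash
python3 -m inch '[[0,-0.03,-1,0],[0,0,-1,0],[0,0,-1,0],[0,0,-1,0],[0,0,-1,0],[0,0,-0.9,0],[0,0,-0.6,0],[0,0,-0.27,0],[0,0,0,0],[0,0,0,0]]'
python3 -m inch '[[0,0,0,0],[0,0,0,0],[0,0,0,0],[0,0,0,0],[0,0,0,0],[0,0,0,0],[0,0,0,0]]' -1 60
python3 -m inch '[[0,0,0.3,0],[0,0,1,0],[0,0,1,0],[0,0,1,0],[0,0,1,0],[0,0,1,0],[0,0,0,0],[0,0,0,0]]'
python3 -m inch '[[0.118,0.93,0,0],[0.118,0.93,0,0],[0.118,0.93,0,0],[0.118,0.93,0,0],[0.118,0.93,0,0],[0.118,0.93,0,0],[0.118,0.93,0,0],[0.118,0.93,0,0],[0.118,0.93,0,0],[0.118,0.93,0,0],[0,0,0,0],[0,0,0,0]]'
python3 -m inch '[[0,0,0,0],[0,0,0,0],[0,0,0,0]]'
python3 held.py
```

```text
t: 41.97
tcp_pos: [0.6036, -0.2049, -0.0047]
ee_rot: [180.0, 0.0, 89.3]
ft_force: [0.2, 0.1, 0.5]
finger_gap: 0.502
finger_force: 0.0
t: 42.55
tcp_pos: [0.6042, -0.2054, -0.0038]
ee_rot: [179.9, 0.0, 89.2]
ft_force: [-1.0, 1.1, 6.3]
finger_gap: 0.123
finger_force: 58.4
t: 43.22
tcp_pos: [0.6042, -0.2054, 0.1291]
ee_rot: [179.8, 0.1, 89.2]
ft_force: [0.3, 0.3, -0.9]
finger_gap: 0.121
finger_force: 58.5
t: 44.22
tcp_pos: [0.6322, 0.0284, 0.1256]
ee_rot: [-179.9, 0.0, 89.4]
ft_force: [0.4, 0.2, -0.4]
finger_gap: 0.121
finger_force: 58.6
t: 44.47
tcp_pos: [0.6327, 0.0265, 0.1269]
ee_rot: [-180.0, 0.0, 89.2]
ft_force: [-0.3, 0.1, -1.2]
finger_gap: 0.12
finger_force: 58.6
tcp [0.6327 0.0265 0.127 ] pad n 2249 centre in tool 0.0007 -0.0009 world [0.6318 0.0272]
tin (2697, array([0.634 , 0.0691]), np.float64(0.0659), array([-180.,  180.]))
[0.6405 0.112 ] 0.0059 0.1077 rad 0.0431 ang 81.0
[0.6    0.0961] 0.006 0.1079 rad 0.0432 ang 142.0
[0.633  0.0702] 0.017 0.1009 rad 0.0012 ang 141.0
[0.5959 0.0516] 0.006 0.1075 rad 0.042 ang -155.0
```

```bash
python3 -m inch '[[0.04,-0.02,-0.8,0],[0,0,-0.8,0],[0,0,-0.7,0],[0,0,-0.5,0],[0,0,-0.25,0],[0,0,-0.13,0],[0,0,-0.08,0],[0,0,0,0],[0,0,0,0]]'
python3 -m inch '[[0,0,-0.04,0],[0,0,-0.04,0],[0,0,-0.04,0],[0,0,0,0],[0,0,0,0]]'
python3 -m inch '[[0,0,-0.02,0],[0,0,0,0]]'
```

```text
t: 45.27
tcp_pos: [0.6344, 0.0269, 0.0466]
ee_rot: [179.9, -0.0, 89.2]
ft_force: [-0.8, 0.7, -1.0]
finger_gap: 0.12
finger_force: 58.6
t: 45.68
tcp_pos: [0.6341, 0.027, 0.0432]
ee_rot: [180.0, -0.0, 89.2]
ft_force: [-0.5, 0.4, 2.4]
finger_gap: 0.121
finger_force: 59.0
t: 45.85
tcp_pos: [0.6342, 0.027, 0.0432]
ee_rot: [179.9, -0.0, 89.2]
ft_force: [-2.6, 1.2, 5.9]
finger_gap: 0.12
finger_force: 59.4
```

```bash
python3 -m inch '[[0,0,0,0],[0,0,0,0],[0,0,0,0],[0,0,0,0]]' -0.5
python3 -m inch '[[0,0,0.6,0],[0,0,1,0],[0,0,1,0],[0,0,1,0],[0,0,1,0],[0,0,0,0],[0,0,0,0]]'
python3 - <<'E'
from h import *
i,P,s=snap("wrist"); print(bot.state()["tcp_pos"],tin(P))
for f in studs(P,i): print(*f)
E
python3 -m inch '[[-0.538,-0.861,0.02,0.982],[-0.538,-0.861,0.02,0.982],[-0.538,-0.861,0.02,0.982],[-0.538,-0.861,0.02,0.982],[-0.538,-0.861,0.02,0.982],[-0.538,-0.861,0.02,0.982],[-0.538,-0.861,0.02,0.982],[-0.538,-0.861,0.02,0.982],[-0.538,-0.861,0.02,0.982],[-0.538,-0.861,0.02,0.982],[-0.538,-0.861,0.02,0.982],[-0.538,-0.861,0.02,0.982]]' 0
python3 -m inch '[[-0.538,-0.861,0.02,0.982],[-0.538,-0.861,0.02,0.982],[0,0,0,0],[0,0,0,0],[0,0,0,0],[0,0,0,0]]'
python3 look.py
```

```text
t: 46.18
tcp_pos: [0.6337, 0.0269, 0.0418]
ee_rot: [-180.0, 0.0, 89.2]
ft_force: [0.5, 0.4, -0.6]
finger_gap: 0.248
finger_force: 0.0
t: 46.77
tcp_pos: [0.6347, 0.0269, 0.1586]
ee_rot: [179.8, -0.0, 89.2]
ft_force: [-1.0, -0.6, -1.5]
finger_gap: 0.25
finger_force: 0.0
[0.63405969 0.02690321 0.15701038] (2302, array([0.634 , 0.0691]), np.float64(0.0659), array([-180.,  180.]))
[0.6409 0.1108] 0.0056 0.1074 rad 0.0419 ang 81.0
[0.6001 0.096 ] 0.0059 0.1072 rad 0.0431 ang 142.0
[0.6328 0.0702] 0.0174 0.1009 rad 0.0014 ang 146.0
[0.5958 0.0516] 0.0061 0.1074 rad 0.0421 ang -155.0
[0.6333 0.0278] 0.0061 0.1075 rad 0.0417 ang -91.0
t: 47.82
tcp_pos: [0.4711, -0.232, 0.1615]
ee_rot: [-180.0, -0.1, 143.5]
ft_force: [0.7, 0.2, 0.0]
finger_gap: 0.502
finger_force: 0.0
t: 48.32
tcp_pos: [0.4458, -0.2737, 0.1634]
ee_rot: [180.0, -0.1, 152.2]
ft_force: [0.3, -0.0, 0.1]
finger_gap: 0.5
finger_force: 0.0
[ 0.4459 -0.2736  0.1636] 152.3
[ 0.4459 -0.2745] 0.0059 0.061 178 [129. 113.  98.] [385. 268.]
```

```bash
python3 -m inch '[[0,-0.03,-1,0],[0,0,-1,0],[0,0,-1,0],[0,0,-1,0],[0,0,-1,0],[0,0,-0.9,0],[0,0,-0.6,0],[0,0,-0.27,0],[0,0,0,0],[0,0,0,0]]'
python3 -m inch '[[0,0,0,0],[0,0,0,0],[0,0,0,0],[0,0,0,0],[0,0,0,0],[0,0,0,0],[0,0,0,0]]' -1 60
python3 -m inch '[[0,0,0.3,0],[0,0,1,0],[0,0,1,0],[0,0,1,0],[0,0,1,0],[0,0,1,0],[0,0,0,0],[0,0,0,0]]'
python3 -m inch '[[0.644,0.931,0,0],[0.644,0.931,0,0],[0.644,0.931,0,0],[0.644,0.931,0,0],[0.644,0.931,0,0],[0.644,0.931,0,0],[0.644,0.931,0,0],[0.644,0.931,0,0],[0.644,0.931,0,0],[0.644,0.931,0,0],[0.644,0.931,0,0],[0.644,0.931,0,0]]'
python3 -m inch '[[0.644,0.931,0,0],[0.644,0.931,0,0],[0,0,0,0],[0,0,0,0],[0,0,0,0],[0,0,0,0],[0,0,0,0]]'
python3 held.py
```

```text
t: 49.2
tcp_pos: [0.446, -0.2749, -0.0046]
ee_rot: [180.0, 0.0, 152.3]
ft_force: [-1.3, -0.3, 0.5]
finger_gap: 0.501
finger_force: 0.0
t: 49.78
tcp_pos: [0.4463, -0.2756, -0.0039]
ee_rot: [180.0, 0.1, 152.3]
ft_force: [-0.2, 1.0, 5.6]
finger_gap: 0.122
finger_force: 58.4
t: 50.45
tcp_pos: [0.4462, -0.2757, 0.1291]
ee_rot: [-180.0, 0.2, 152.2]
ft_force: [-0.1, 0.1, -1.3]
finger_gap: 0.118
finger_force: 58.4
t: 51.45
tcp_pos: [0.6387, 0.0053, 0.1257]
ee_rot: [-179.9, -0.1, 152.3]
ft_force: [0.1, 0.0, -0.3]
finger_gap: 0.124
finger_force: 58.6
t: 52.03
tcp_pos: [0.6705, 0.0497, 0.1274]
ee_rot: [-180.0, -0.0, 152.2]
ft_force: [-0.0, -0.1, -0.4]
finger_gap: 0.123
finger_force: 58.6
tcp [0.6706 0.0498 0.1276] pad n 2248 centre in tool 0.0011 -0.0 world [0.6696 0.0503]
tin (2669, array([0.634 , 0.0692]), np.float64(0.0659), array([-180.,  180.]))
[0.6001 0.096 ] 0.0059 0.1076 rad 0.0431 ang 142.0
[0.597  0.0512] 0.0057 0.1073 rad 0.0412 ang -154.0
[0.6408 0.1122] 0.0059 0.1079 rad 0.0434 ang 81.0
[0.6329 0.0701] 0.017 0.1008 rad 0.0014 ang 147.0
[0.6336 0.0279] 0.006 0.1072 rad 0.0415 ang -91.0
```

```bash
python3 -m inch '[[0.05,-0.05,-0.8,0],[0,0,-0.8,0],[0,0,-0.7,0],[0,0,-0.5,0],[0,0,-0.25,0],[0,0,-0.13,0],[0,0,-0.08,0],[0,0,0,0],[0,0,0,0]]'
python3 -m inch '[[0,0,-0.04,0],[0,0,-0.04,0],[0,0,-0.04,0],[0,0,0,0],[0,0,0,0]]'
python3 -m inch '[[0,0,-0.02,0],[0,0,0,0]]'
```

```text
t: 52.83
tcp_pos: [0.6727, 0.0494, 0.0469]
ee_rot: [180.0, 0.1, 152.3]
ft_force: [-0.2, 0.6, -1.1]
finger_gap: 0.119
finger_force: 58.6
t: 53.25
tcp_pos: [0.6724, 0.0495, 0.0432]
ee_rot: [180.0, 0.0, 152.3]
ft_force: [0.3, -0.4, 2.4]
finger_gap: 0.122
finger_force: 58.9
t: 53.42
tcp_pos: [0.6725, 0.0495, 0.0432]
ee_rot: [180.0, 0.0, 152.3]
ft_force: [-1.2, 0.7, 4.4]
finger_gap: 0.115
finger_force: 59.2
```

```bash
python3 -m inch '[[0,0,0,0],[0,0,0,0],[0,0,0,0],[0,0,0,0]]' -0.5
python3 -m inch '[[0,0,0.6,0],[0,0,1,0],[0,0,1,0],[0,0,1,0],[0,0,1,0],[0,0,1,0],[0,0,0,0],[0,0,0,0]]'
python3 - <<'E'
from h import *
i,P,s=snap("wrist"); print(bot.state()["tcp_pos"],tin(P)); save(i,"w7.png",1.3)
for f in studs(P,i): print(*f)
E
python3 -m inch '[[-0.495,0.965,0.1,0],[-0.495,0.965,0.1,0],[-0.495,0.965,0.1,0],[-0.495,0.965,0.1,0],[-0.495,0.965,0.1,0],[-0.495,0.965,0.1,0],[-0.495,0.965,0.1,0],[-0.495,0.965,0.1,0],[-0.495,0.965,0.1,0],[-0.495,0.965,0.1,0],[-0.495,0.965,0.1,0],[-0.495,0.965,0.1,0]]' 1
python3 -m inch '[[0,0,0,0],[0,0,0,0],[0,0,0,0],[0,0,0,0]]'
cat > lid.py <<'E'
from h import *
mec=lambda Q:cv2.minEnclosingCircle(Q[:,:2].astype(np.float32))
i,P,s=snap("wrist"); print(bot.state()["tcp_pos"],bot.state()["ee_rot"][2])
a=near(P,(.5235,.339),.12,.085,.11);a=a[np.hypot(*(a[:,:2]-np.median(a[:,:2],0)).T)<.03]; print(len(a),a[:,2].max(),mec(a),a.mean(0))
b=near(P,(.5235,.339),.13,.06,.075); print(len(b),mec(b),np.median(b[:,2]))
E
python3 lid.py
```

```text
t: 53.75
tcp_pos: [0.6721, 0.0493, 0.0421]
ee_rot: [-180.0, -0.0, 152.3]
ft_force: [0.5, -0.1, 0.7]
finger_gap: 0.247
finger_force: 0.0
t: 54.42
tcp_pos: [0.673, 0.0494, 0.1839]
ee_rot: [179.9, 0.1, 152.3]
ft_force: [0.6, 0.6, -0.4]
finger_gap: 0.25
finger_force: 0.0
[0.67242573 0.04939778 0.18224345] (1939, array([0.6341, 0.0693]), np.float64(0.066), array([-180.,  180.]))
[0.601  0.0957] 0.0055 0.1075 rad 0.0422 ang 142.0
[0.5959 0.0516] 0.0061 0.108 rad 0.0421 ang -155.0
[0.641  0.1124] 0.0061 0.1081 rad 0.0435 ang 81.0
[0.6331 0.0705] 0.0169 0.1007 rad 0.0014 ang 129.0
[0.6341 0.0282] 0.0057 0.1073 rad 0.0412 ang -90.0
[0.6721 0.0497] 0.0057 0.1076 rad 0.0429 ang -27.0
t: 55.47
tcp_pos: [0.5225, 0.3397, 0.2107]
ee_rot: [-179.9, -0.1, 152.3]
ft_force: [0.4, 0.2, -0.3]
finger_gap: 1.0
finger_force: 0.0
t: 55.8
tcp_pos: [0.524, 0.3379, 0.2115]
ee_rot: [-179.9, -0.0, 152.2]
ft_force: [0.0, -0.9, -0.4]
finger_gap: 1.001
finger_force: 0.0
[0.5240822  0.3378683  0.21178953] 152.18594123426078
679 0.09663661061439777 ((0.5454546809196472, 0.3207034468650818), 0.014054111205041409) [0.5438566  0.32166338 0.09361711]
15482 ((0.5455917716026306, 0.3205879032611847), 0.07447861135005951) 0.06690888240936957
```

View pics/w7.png

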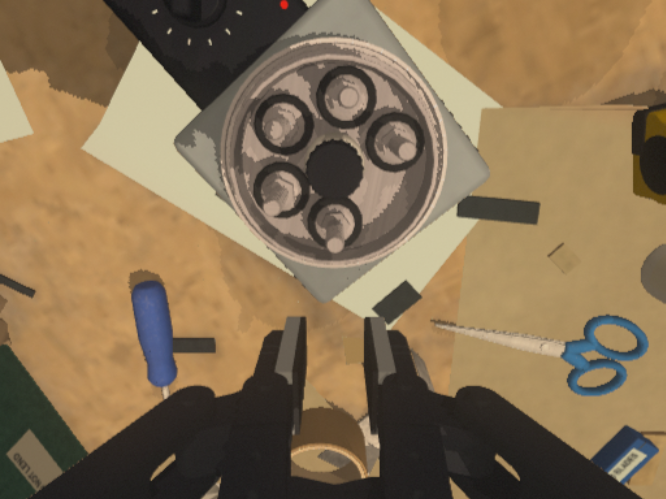

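The picture shows all five feet and the pot in the tin, the pot's cap at (335,170) and the studs around it. The lid was knocked aside and is now at (0.5455, 0.3206). I'll grip its knob.

```bash
python3 -m inch '[[0.43,-0.34,-0.5,0],[0.43,-0.34,-1,0],[0,0,-1,0],[0,0,-1,0],[0,0,-1,0],[0,0,-0.8,0],[0,0,-0.5,0],[0,0,0,0],[0,0,0,0],[0,0,0,0]]' 0.4
python3 lid.py
```

```text
t: 56.68
tcp_pos: [0.546, 0.3219, 0.0688]
ee_rot: [179.9, 0.1, 152.2]
ft_force: [0.1, -0.0, 0.3]
finger_gap: 0.706
finger_force: 0.0
[0.54615579 0.32206894 0.06908944] 152.23744674726046
2384 0.109955244574208 ((0.5388790965080261, 0.3147026300430298), 0.022443903610110283) [0.54218427 0.32066978 0.09406993]
41699 ((0.5457726120948792, 0.32038164138793945), 0.07476814091205597) 0.0668691619328057
```

```bash
python3 -m inch '[[0,-0.06,-0.5,0],[0,0,-0.5,0],[0,0,-0.24,0],[0,0,0,0],[0,0,0,0]]'
python3 -m inch '[[0,0,0,0],[0,0,0,0],[0,0,0,0],[0,0,0,0],[0,0,0,0],[0,0,0,0],[0,0,0,0],[0,0,0,0]]' -1 80
python3 -m inch '[[0,0,0.3,0],[0,0,0.8,0],[0,0,1,0],[0,0,1,0],[0,0,1,0],[0,0,1,0],[0,0,1,0],[0,0,0.4,0],[0,0,0,0],[0,0,0,0]]'
```

```text
t: 57.15
tcp_pos: [0.5447, 0.3202, 0.0355]
ee_rot: [-179.9, -0.0, 152.3]
ft_force: [0.3, 0.0, -0.3]
finger_gap: 0.706
finger_force: 0.0
t: 57.82
tcp_pos: [0.5457, 0.3206, 0.0377]
ee_rot: [179.9, 0.1, 152.3]
ft_force: [-1.2, -1.4, 5.1]
finger_gap: 0.305
finger_force: 79.9
t: 58.65
tcp_pos: [0.5454, 0.3206, 0.199]
ee_rot: [180.0, 0.0, 152.3]
ft_force: [-0.7, 0.1, -2.2]
finger_gap: 0.301
finger_force: 79.0
```

```bash
python3 -m inch '[[0.295,-0.838,0,0],[0.295,-0.838,0,0],[0.295,-0.838,0,0],[0.295,-0.838,0,0],[0.295,-0.838,0,0],[0.295,-0.838,0,0],[0.295,-0.838,0,0],[0.295,-0.838,0,0],[0.295,-0.838,0,0],[0.295,-0.838,0,0],[0.295,-0.838,0,0],[0.295,-0.838,0,0]]'
python3 -m inch '[[0,0,0,0],[0,0,0,0],[0,0,0,0],[0,0,0,0],[0,0,0,0],[0,0,0,0]]'
cat > lidh.py <<'E'
from h import *
i,P,s=snap("wrist"); t=bot.state()["tcp_pos"]; print(t,bot.state()["finger_gap"])
zt=t[2]+.030  # lid top expected
q=near(P,t[:2],.078,zt-.012,zt+.012); A=np.c_[q[:,:2]-t[:2],np.ones(len(q))]
for _ in range(3):
    c=np.linalg.lstsq(A,q[:,2],rcond=None)[0]; k=abs(A@c-q[:,2])<.003; A,q=A[k],q[k]
print("lid plane slopes",c.round(4),len(q),"tilt",np.hypot(*c[:2]).round(3))
e=q[np.hypot(*(q[:,:2]-t[:2]).T)>.066]; cc=cv2.minEnclosingCircle(q[:,:2].astype(np.float32)); print("lid centre mec",cc,"circ",circ(e[:,:2]),np.median(q[:,2]))
E
python3 lidh.py
```

```text
t: 59.65
tcp_pos: [0.6333, 0.0679, 0.1969]
ee_rot: [-179.9, -0.1, 152.3]
ft_force: [-0.2, -0.0, -2.7]
finger_gap: 0.302
finger_force: 79.2
t: 60.15
tcp_pos: [0.6335, 0.0698, 0.1988]
ee_rot: [-180.0, -0.0, 152.3]
ft_force: [-0.2, -0.3, -1.7]
finger_gap: 0.305
finger_force: 79.4
[0.63353498 0.0696707  0.19890973] 0.305184187222449
lid plane slopes [-6.000e-04  1.000e-04  2.279e-01] 47388 tilt 0.001
lid centre mec ((0.6336879134178162, 0.06966283917427063), 0.0746631920337677) circ (array([0.63278713, 0.07011607]), np.float64(0.06964412812897373)) 0.22794164395651656
```

```bash
python3 -m inch '[[0,-0.02,-0.8,0],[0,0,-0.8,0],[0,0,-0.6,0],[0,0,0,0],[0,0,0,0]]'
python3 -m inch '[[0,0,-0.4,0],[0,0,-0.4,0],[0,0,-0.4,0],[0,0,-0.4,0],[0,0,-0.3,0],[0,0,-0.2,0],[0,0,0,0],[0,0,0,0]]'
python3 -m inch '[[0,0,-0.1,0],[0,0,-0.1,0],[0,0,0,0],[0,0,0,0]]'
```

```text
t: 60.62
tcp_pos: [0.6332, 0.0687, 0.1436]
ee_rot: [-180.0, -0.1, 152.3]
ft_force: [-0.2, -0.1, -1.7]
finger_gap: 0.298
finger_force: 79.5
t: 61.28
tcp_pos: [0.6336, 0.0685, 0.0912]
ee_rot: [-180.0, -0.0, 152.3]
ft_force: [-0.1, 0.6, -2.1]
finger_gap: 0.302
finger_force: 79.5
t: 61.62
tcp_pos: [0.6337, 0.0685, 0.0864]
ee_rot: [180.0, 0.0, 152.3]
ft_force: [-0.4, 0.3, -2.3]
finger_gap: 0.3
finger_force: 79.5
```

```bash
python3 -m inch '[[0,0.03,-0.04,0],[0,0,-0.04,0],[0,0,0,0],[0,0,0,0]]'
python3 -m inch '[[0,0,-0.04,0],[0,0,0,0],[0,0,0,0]]'
```

```text
t: 61.95
tcp_pos: [0.6337, 0.0693, 0.0843]
ee_rot: [-180.0, -0.0, 152.3]
ft_force: [-0.2, -0.1, -1.5]
finger_gap: 0.307
finger_force: 79.5
t: 62.2
tcp_pos: [0.6338, 0.0692, 0.0837]
ee_rot: [180.0, 0.0, 152.3]
ft_force: [-1.6, -0.8, 2.0]
finger_gap: 0.305
finger_force: 80.0
```

Contact is at the expected height, so the lid is down. I'll release, rise and check.

```bash
python3 -m inch '[[0,0,-0.02,0],[0,0,0,0],[0,0,0,0],[0,0,0,0]]'
python3 -m inch '[[0,0,0,0],[0,0,0,0],[0,0,0,0],[0,0,0,0],[0,0,0,0],[0,0,0,0]]' 0.5
python3 -m inch '[[0,0,0.6,0],[0,0,1,0],[0,0,1,0],[0,0,1,0],[0,0,1,0],[0,0,0,0],[0,0,0,0],[0,0,0,0]]'
python3 - <<'E'
from h import *
i,P,s=snap("wrist"); save(i,"w8.png",1.3); c=(.634,.0692)
q=near(P,c,.08,.105,.12); print("lid top z",np.median(q[:,2]),cv2.minEnclosingCircle(q[:,:2].astype(np.float32)))
A=np.c_[q[:,:2]-c,np.ones(len(q))]; print(np.linalg.lstsq(A,q[:,2],rcond=None)[0].round(4))
a=near(P,c,.03,.13,.15); print("knob",a[:,2].max(),cv2.minEnclosingCircle(a[:,:2].astype(np.float32)))
i,P,s=snap("scene"); save(i,"s8.png")
E
```

```text
t: 62.53
tcp_pos: [0.6338, 0.0692, 0.0837]
ee_rot: [180.0, 0.0, 152.3]
ft_force: [-3.3, -0.1, 4.9]
finger_gap: 0.307
finger_force: 80.5
t: 63.03
tcp_pos: [0.6337, 0.0693, 0.0828]
ee_rot: [-180.0, -0.0, 152.3]
ft_force: [-0.1, -1.7, 1.0]
finger_gap: 0.753
finger_force: 0.0
t: 63.7
tcp_pos: [0.6337, 0.0692, 0.1972]
ee_rot: [-180.0, -0.0, 152.3]
ft_force: [-0.1, 0.1, -0.7]
finger_gap: 0.751
finger_force: 0.0
lid top z 0.1128849992137706 ((0.6339906454086304, 0.06925390660762787), 0.07447724044322968)
[0.0003 0.001  0.1129]
knob 0.1429132058610985 ((0.6337106227874756, 0.06942100822925568), 0.013937512412667274)
```

View pics/w8.png

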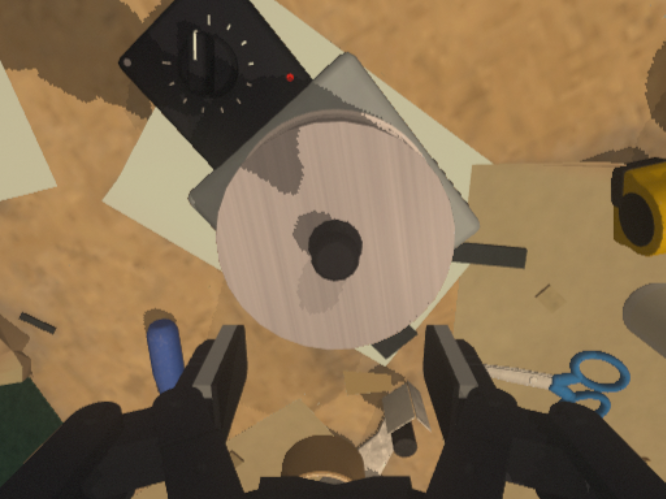

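View pics/s8.png

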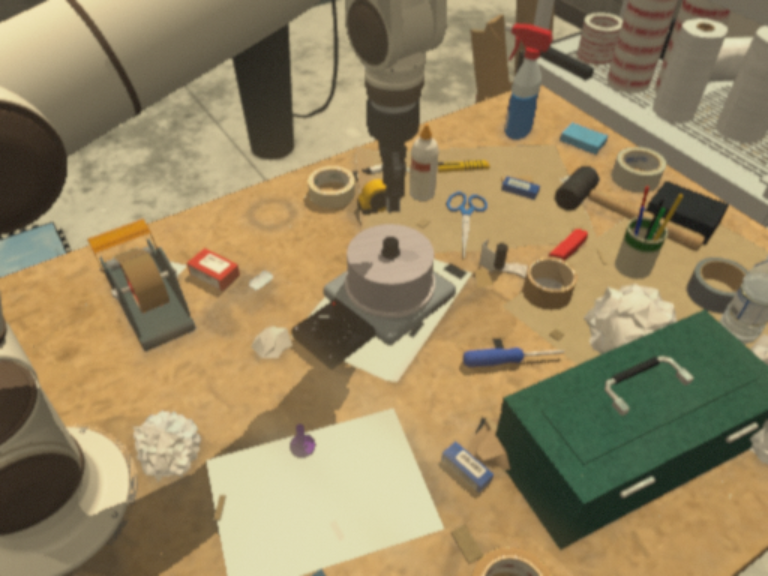

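The lid sits level at (335,250), its top at z=0.113 (fully down is 0.114), centred to within 1 mm. The knob pointer is at the off mark, no feet are left on the bench, and the purple look-alike and the bystanders are where they were. Handing in.

```bash
python3 -c "
from cell import workorder;print(workorder.hand_in())"
```

```text
the job is handed in; nothing more can be done
None
```

The knob is off at its stop, the pot and all five feet are packed in the tin, the lid is fully down, and the job is handed in; hand-in gave no verdict, but my last measurements were within the limits.

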